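# Blank the test manifold and hold the accumulator down on its sprung seat

### The arm

A 6-joint arm with a two-finger parallel gripper is mounted at the origin on a cart in front of the work surface, level with it; the furniture and walls round the work are solid. World frame = base frame: x ahead of the robot, y to its left, z up, the work surface at z = 0. Lengths are in m, angles in rad, forces in N, time in s.
With the tool pointing down it reaches from about 0.375 to 0.9 m from the base axis. Payload 3.1 kg.
Tool frame: the origin (TCP) lies at the very end of the fingers, on their centre line; the grasp point (between the pads) lies 19 mm behind it; z points along the fingers, y is the direction in which the jaws open and shut (so a half turn about z gives the same grasp; the last joint's range is limited). The gripper opens to 87 mm and grips with 3 to 60 N. Pads are 19 mm wide; open, the fingers measure 117 mm over their backs; the gripper's body (75 mm by 190 mm) begins 51 mm behind the grasp point.
Start: joints at [1.155, 0.527, 1.433, -0, 1.181, -0.178], TCP at [0.147, 0.608, 0.223] pointing down, gripper open.
Joint ranges: [-3.08, 3.08], [-0.75, 2.2], [0.22, 2.44], [-1.43, 4.57], [0, 2.65], [-2.85, 2.85]. Speed limits (rad/s): [2.79, 2.79, 3.14, 3.14, 3.14, 3.14].

### API

Orientations are given as a unit quaternion [x, y, z, w].
In Python, from rig import robot gives the robot as it stands. The module is installed in compiled form; this text tells all that it offers.
- The arm moves only by the tool send_rows, never from a script. Its argument "deltas" is a list of rows, each an object of numbers: "tx", "ty", "tz": the shift along the tool's x, y, z in cm; "rx", "ry", "rz": the turn, a rotation vector about the tool's x, y, z in rad. A call has 1 to 5 rows; each row is the pose to reach, as a shift and turn from the pose commanded when the call began, along the tool's axes at that moment; what a row does not reach only later rows make up. A row lasts 1/12 s, in which the tool goes at most 41.7 mm and 7.16 degrees, less where a joint would pass 70% of its speed; a pose out of reach is approached as far as the arm can. A call with a gripper value outside its range is refused whole. "claw" is the finger opening in cm, from 0 to 8.7, set as the call begins (left out, the last holds). The fingers move at their own pace and stop on an object; "squeeze" is the grip in N (left out, the last holds). Time passes only in rows, so rows that repeat a pose let the fingers close. It gives the time, the measured TCP pose, the force and the opening at its end, in the units of the state.
- robot.get_obs(): the state, without advancing time (a new reading comes with each control period).
- robot.camera(name): name is "side" or "top" or "wrist"; returns a dict with "color" (480x640x3 uint8, red, green, blue), "z_map" (480x640 float32, m along the optical axis (not along the pixel's ray), 0 where there is no reading), "intrinsics" (3x3 intrinsics, pixels), "R" (3x3) and "t" (3): a world point X has camera coordinates R X + t; the wrist camera has in their place "tool_from_camera" (4x4, takes a point from camera to tool coordinates, whose origin is the TCP and whose axes are the flange's). Camera axes: x right, y down, z forward; pixel columns grow to the right and rows downward; lengths in m; the calibration is good to about 2 mm. A picture is of the moment at which its call begins: read the wrist's pose just before it.
- robot.hand_in(): hands the job in, once; it reports no verdict.
Trained networks look in the newest picture that a camera, given by its name, has taken for a name from the list of things; names that differ only in an ending like _2 or _b are one class to them, and where a whole thing is asked for, a point or a joint stands for the part that bears it (a point fixed in the world has none). Each returns a list of dicts, best first, with "p" (0 to 1); they miss things now and then, are a little off and sometimes report something else, mostly with a low value. They report only what shows in the picture. A call takes as long as a camera call. They do not tell look-alikes from the thing itself.
- robot.outline_of(label, camera): "pixels" (480x640 bool, what is visible of it) and "xy" ([column, row] in pixels, amid what is visible of it).
- robot.tip_of(label, camera): "xy" ([column, row] in pixels: a listed point, or the origin of a listed thing).
The state is a dict: "time": time; "q": joint angles; "joint_velocities": joint speeds; "joint_torque": joint torques, N m; "position": TCP position; "tool_rot": TCP orientation; "ft_force": force on the tool from outside, world axes, zero at the start; "moment": the same for the moment, N m; "grip_width": finger opening in m.
Only numpy, scipy, OpenCV 4.12 (cv2) and the standard library are available. Lean on these libraries where they do the work, as an engineer would, in place of code of your own. Each camera call takes 0.05 s, during which the arm holds its last target.

### The job

Get the leak-test manifold ready and hold the accumulator on it: first put the slim plug fully home in port 1 (one dot), then the thick plug fully home in port 2 (two dots), letting go of each. Then take the ball-shaped accumulator by its neck, set its ball upright in the sprung ring cradle, press it down until the ring is at the bottom of its travel, and finish while still gripping it and holding it down like that. Do not tip the accumulator over, and leave the small bearing cradle half by the bolt heap where it lies.

Things in the scene. Friction and masses are not known exactly. Their poses are not given: they have to be found in the camera images.
- manifold: aluminium block fixed to the bench, 90 mm (its x) by 250 mm (its y) by 36 mm high; origin at the centre of its underside, z up. Along its y axis stand port 1 (y = +92 mm), port 2 (y = +22 mm) and the sprung ring cradle (y = -76 mm), all at its x = 0. Black dots on its top at the -x edge number the ports.
- port_1 (a point): centre of the mouth of port 1 (one dot), on the block's top face, 36 mm above the bench: a round blind hole 20.5 mm wide with a 2 mm chamfer, 30 mm deep. z up.
- port_2 (a point): centre of the mouth of port 2 (two dots), on the block's top face, 36 mm above the bench: a round blind hole 28.5 mm wide with a 2 mm chamfer, 30 mm deep. z up.
- cradle_top (a point): centre of the top face of the steel ring of the sprung cradle (moves with the ring; at rest 74 mm above the bench). Ring 74 mm outside, 48 mm bore, 8 mm thick, on a coil spring over a collar 82 mm wide. When the accumulator's ball rests in the ring, the ball's centre is about 21 mm above this point.
- cradle_ring (a joint): travel of the sprung ring, m: 0 up (at rest), grows as it is pressed straight down, hard stop at 0.014. The spring pushes back with about 6 N at the top and 16 N at the bottom, so the accumulator's own weight does not move it; let go, it rises again.
- plug_slim_centre (a point): slim steel plug, standing upright and loose on the bench; this point is on its axis half-way up, 28.5 mm above its foot (z along its axis, up). 57 mm tall: shank 18 mm wide and 26 mm long with a chamfered foot (2 mm), above it a flange 30 mm wide and 5 mm thick, above it a round grip head 20 mm wide and 26 mm tall. Fully home, its flange lies on the block and this point is 2.5 mm above the port's mouth. About 0.12 kg.
- plug_slim: the slim plug; origin at the centre of its foot, z up
- plug_thick_centre (a point): thick steel plug, standing upright and loose on the bench; this point is on its axis half-way up, 28.5 mm above its foot (z along its axis, up). 57 mm tall: shank 26 mm wide and 26 mm long with a chamfered foot (2 mm), above it a flange 38 mm wide and 5 mm thick, above it a round grip head 28 mm wide and 26 mm tall. Fully home, its flange lies on the block and this point is 2.5 mm above the port's mouth. About 0.12 kg.
- plug_thick: the thick plug; origin at the centre of its foot, z up
- ball_centre (a point): centre of the ball of the accumulator: a grey ball 64 mm wide with a straight round neck 26 mm wide that rises from the ball to 72 mm above this point, and a small brass valve, 12 mm wide, 6 mm higher. z along the neck (up). It starts upright, resting loose in the bore of a ball bearing (72 mm wide, 18 mm high) that lies fixed on the bench, this point about 35 mm above the bench. About 0.28 kg.
- neck_grip (a point): point on the axis of the accumulator's neck 55 mm above the ball's centre, where to grip it from above (26 mm wide; the ball's shoulder is 25 mm lower)
- accumulator: the accumulator; origin at the ball's centre, z along the neck
- bearing: the ball bearing that the accumulator is parked on, 72 mm wide, 18 mm high; it stays put; origin at the centre of its underside
- bolt_pile: obstacle: a heap of black bolts that does not move, about 110 mm front to back, 65 mm wide and up to 135 mm high, between the loose parts and the manifold; a steel bar leans from just behind it up to the vise jaw, its top 0.16 m behind and 0.10 m right of this origin, 205 mm high. Carry things over or round them. Origin about the middle of its underside.
- cradle_half: bystander: bearing cradle half, a small flat grey metal channel, 66x65x11 mm, loose beside the bolt heap; leave alone
Not all that is in view belongs to the job. What is shaped like the plug_slim but yellow is not meant.

How it is judged:
On the way, in this order (a step that is already met when the one before it is completed fails the run):
1. slim plug fully home in port 1 and let go (horizontal distance between plug_slim_centre and port_1 below 0.004 m and z of plug_slim_centre in the frame of port_1 below 0.005 m and angle between plug_slim_centre's own z axis and vertical below 0.1 rad and contact force between the fingers and plug_slim below 0.5 N), for 0.2 s.
2. then thick plug fully home in port 2 and let go (horizontal distance between plug_thick_centre and port_2 below 0.004 m and z of plug_thick_centre in the frame of port_2 below 0.005 m and angle between plug_thick_centre's own z axis and vertical below 0.1 rad and contact force between the fingers and plug_thick below 0.5 N), for 0.2 s.
3. then the accumulator pressed down in the sprung ring (value of joint cradle_ring above 0.0115 m and horizontal distance between ball_centre and cradle_top below 0.006 m and distance between ball_centre and cradle_top below 0.027 m and angle between ball_centre's own z axis and vertical below 0.25 rad and contact force between the fingers and accumulator above 4 N), for 0.2 s.
At the end, for the whole second after the job is handed in: Both plugs home in their ports (4 mm off axis, 2.5 mm high, 0.1 rad at most) and let go; ring pressed at least 11.5 of 14 mm by the ball in it (6 mm off centre, 0.25 rad tilt at most); fingers hold the accumulator (over 4 N) and touch neither manifold nor ring (all of step 1 and all of step 2 and all of step 3 and contact force between the fingers and manifold below 0.5 N); the arm keeps its last pose, push and grip.
It fails at once if the accumulator tipped over (angle between ball_centre's own z axis and vertical above 0.9 rad).
It fails at once if the cradle half was moved (over 30 mm) (distance of cradle_half from where it was at the start of the episode above 0.03 m).
It also fails if it takes over 72 s, if anything falls off the work surface, if the arm or the gripper's body presses on something with over 40 N, if the wrist force passes 120 N, or if a joint passes its speed limit or range.

## Working session

There is one attempt and no reset: what is moved stays moved. The work goes in short steps, Python scripts to look and compute and a tool call to move; the robot and the scene stay as the last step left them, time stands still between calls to the robot, and variables do not carry over. Pictures are saved under pics/ and viewed, and the job is handed in when it is done.

Besides the shell and the picture viewer there is one more tool, called after "Call:" as name([rows], argument=value, ...), one row to a line, values as JSON. send_rows: Moves the arm, as the interface text tells. Its arguments: {"type":"object","properties":{"deltas":{"type":"array","items":{"type":"object","properties":{"tx":{"type":"number"},"ty":{"type":"number"},"tz":{"type":"number"},"rx":{"type":"number"},"ry":{"type":"number"},"rz":{"type":"number"}}}},"claw":{"type":"number"},"squeeze":{"type":"number"}},"required":["deltas"]}

```bash
mkdir -p pics; ls; cat > h.py <<'E'
import numpy as np, cv2
from rig import robot
from scipy.spatial.transform import Rotation as Rn
def save(c,name): cv2.imwrite('pics/'+name,cv2.cvtColor(c,cv2.COLOR_RGB2BGR))
def w(cam,obs=None):
    if 'R' in cam: R,t=np.array(cam['R']),np.array(cam['t']); return R.T,-R.T@t
    T=np.array(cam['tool_from_camera']); Rt=Rn.from_quat(obs['tool_rot']).as_matrix()
    return Rt@T[:3,:3], Rt@T[:3,3]+np.array(obs['position'])
def ray(cam,uv,obs=None):
    A,o=w(cam,obs); K=np.array(cam['intrinsics'])
    d=A@np.linalg.inv(K)@np.array([uv[0],uv[1],1.]); return o,d
def atz(cam,uv,z,obs=None):
    o,d=ray(cam,uv,obs); return o+d*(z-o[2])/d[2]
def cloud(cam,obs=None):
    A,o=w(cam,obs);K=np.array(cam['intrinsics']);z=cam['z_map']
    v,u=np.mgrid[:480,:640]; d=np.stack([(u-K[0,2])/K[0,0],(v-K[1,2])/K[1,1],np.ones_like(z)],-1)*z[...,None]
    P=d@A.T+o; P[z==0]=np.nan; return P
E
python3 - <<'E'
from h import *
import pickle
o=robot.get_obs();print({k:np.round(v,3) for k,v in o.items()})
for n in['side','top','wrist']:
    c=robot.camera(n);save(c['color'],n+'0.png')
    print(n,w(c,o)[1],np.array(c['intrinsics'])[0])
    for l in ['port_1','port_2','cradle_top','plug_slim_centre','plug_thick_centre','ball_centre','neck_grip','bolt_pile','cradle_half','manifold']:
        print(l,[(np.round(r['xy']),round(float(r['p']),2)) for r in robot.tip_of(l,n)][:4])
    pickle.dump(c,open(n+'0.pkl','wb'))
E
```

```text
pics
{'time': np.float64(0.0), 'q': array([ 1.155,  0.528,  1.434,  0.   ,  1.181, -0.179]), 'joint_velocities': array([-0.003, -0.001,  0.001, -0.001, -0.   , -0.001]), 'joint_torque': array([-1.0000e-03, -4.4003e+01, -1.7660e+01,  6.3000e-02,  5.8000e-02,
       -0.0000e+00]), 'position': array([0.146, 0.607, 0.222]), 'tool_rot': array([ 0.118,  0.993, -0.001, -0.   ]), 'ft_force': array([-0.454, -0.157, -0.951]), 'moment': array([0.045, 0.003, 0.007]), 'grip_width': np.float64(0.087)}
side [ 0.38200772 -0.86400483  0.84083974] [470.24122078   0.         318.94930524]
port_1 [(array([324., 188.]), 0.83), (array([327., 171.]), 0.74)]
port_2 [(array([324., 188.]), 0.83), (array([327., 171.]), 0.74)]
cradle_top [(array([324., 197.]), 0.72)]
plug_slim_centre [(array([296., 397.]), 0.78), (array([312., 369.]), 0.77), (array([330., 394.]), 0.54)]
plug_thick_centre [(array([298., 322.]), 0.53), (array([312., 368.]), 0.33)]
ball_centre [(array([386., 307.]), 0.85)]
neck_grip []
bolt_pile []
cradle_half [(array([353., 248.]), 0.89)]
manifold [(array([327., 202.]), 0.76)]
top [ 0.29568821 -0.07370453  1.1390248 ] [447.67285024   0.         325.08532357]
port_1 [(array([214., 223.]), 0.72), (array([238., 226.]), 0.62), (array([407., 293.]), 0.52)]
port_2 [(array([214., 223.]), 0.72), (array([238., 226.]), 0.62), (array([407., 293.]), 0.52)]
cradle_top [(array([276., 231.]), 0.61)]
plug_slim_centre [(array([451., 289.]), 0.67), (array([477., 311.]), 0.59), (array([478., 289.]), 0.48)]
plug_thick_centre [(array([407., 294.]), 0.6)]
ball_centre [(array([408., 217.]), 0.73)]
neck_grip [(array([415., 212.]), 0.86)]
bolt_pile []
cradle_half [(array([328., 226.]), 0.65)]
manifold [(array([250., 230.]), 0.68)]
wrist [0.06993829 0.6258087  0.3834332 ] [384.53762347   0.         320.64514488]
port_1 []
port_2 []
cradle_top []
plug_slim_centre []
plug_thick_centre []
ball_centre []
neck_grip []
bolt_pile []
cradle_half []
manifold []
```

View pics/side0.png

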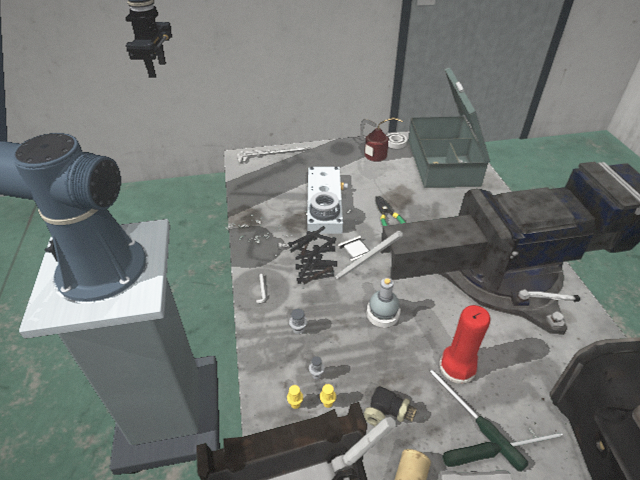

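View pics/top0.png

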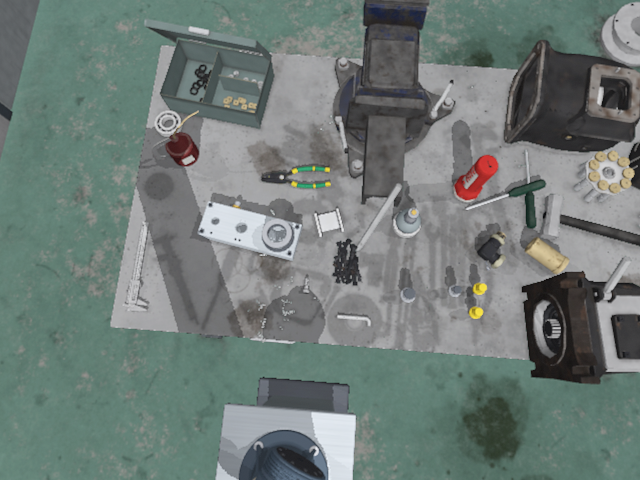

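View pics/wrist0.png

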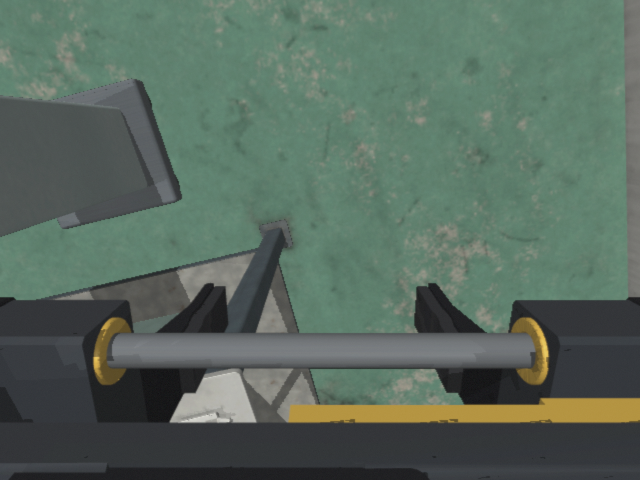

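Candidates for the slim plug: grey (455,290) top / (316,367) side; yellow decoys (480,288) and (476,312) top / (295,397) and (328,395) side; the thick grey plug at (407,294) top / (298,320) side. By the description I choose the grey narrower one at (455,290), and check it in a crop.

```bash
python3 - <<'E'
from h import *
import pickle
c=pickle.load(open('top0.pkl','rb'));s=pickle.load(open('side0.pkl','rb'))
a=cv2.resize(c['color'][190:270,190:350],(800,400),interpolation=cv2.INTER_CUBIC)
b=cv2.resize(c['color'][260:340,370:500],(390,240),interpolation=cv2.INTER_CUBIC)
d=cv2.resize(s['color'][290:420,270:410],(400,371)[::1],interpolation=cv2.INTER_CUBIC)[:240]
out=np.zeros((600,800,3),np.uint8); out[:360]=a[:360]; out[360:,:390]=b; out[360:,400:]=d
save(out,'crop0.png')
P=cloud(c);
for n,uv in dict(slim=(456,291),thick=(407,295),ball=(408,217),y1=(480,288),y2=(476,312),ch=(328,222),bp=(346,265)).items():
    print(n,np.round(P[uv[1],uv[0]],3))
PS=cloud(s)
for n,uv in dict(slim=(316,362),thick=(297,315),neck=(386,285)).items(): print(n,np.round(PS[uv[1],uv[0]],3))
for cam,PP in(('top',P),('side',PS)):
    robot.camera(cam)
    for l in ['manifold','plug_slim','plug_thick','accumulator','bolt_pile']:
        for r in robot.outline_of(l,cam)[:3]:
            q=PP[r['pixels']];q=q[~np.isnan(q[:,0])]
            print(cam,l,round(r['p'],2),np.round(r['xy']),r['pixels'].sum(),'min',np.round(np.percentile(q,3,0),3),'max',np.round(np.percentile(q,97,0),3))
E
```

```text
slim [ 0.46  -0.379  0.055]
thick [ 0.441 -0.26   0.058]
ball [ 0.628 -0.25   0.09 ]
y1 [ 0.471 -0.435  0.061]
y2 [ 0.413 -0.427  0.056]
ch [ 0.624 -0.055  0.009]
bp [ 0.491 -0.106  0.12 ]
slim [ 0.462 -0.389  0.058]
thick [ 0.443 -0.274  0.056]
neck [ 0.63  -0.269  0.105]
top manifold 0.76 [250. 229.] 3670 min [0.525 0.024 0.008] max [0.635 0.258 0.076]
top plug_slim 0.58 [475. 310.] 129 min [ 0.404 -0.442  0.006] max [ 0.428 -0.421  0.059]
top plug_slim 0.56 [456. 289.] 110 min [ 0.453 -0.389  0.027] max [ 0.476 -0.369  0.059]
top plug_slim 0.49 [478. 288.] 119 min [ 0.462 -0.45   0.007] max [ 0.483 -0.43   0.059]
top plug_thick 0.5 [406. 295.] 163 min [ 0.43  -0.277  0.029] max [ 0.459 -0.25   0.06 ]
top accumulator 0.89 [404. 222.] 536 min [ 0.605 -0.285  0.017] max [ 0.658 -0.232  0.111]
top accumulator 0.65 [454. 289.] 115 min [ 0.454 -0.389  0.002] max [ 0.482 -0.369  0.06 ]
side manifold 0.27 [315. 368.] 240 min [ 0.45  -0.398  0.008] max [ 0.474 -0.379  0.058]
side plug_slim 0.84 [326. 395.] 255 min [ 0.46  -0.46   0.008] max [ 0.485 -0.437  0.058]
side plug_slim 0.67 [294. 395.] 273 min [ 0.4   -0.45   0.005] max [ 0.426 -0.428  0.058]
side plug_slim 0.66 [314. 370.] 272 min [ 0.45  -0.398 -0.001] max [ 0.476 -0.375  0.058]
side plug_thick 0.69 [297. 323.] 358 min [ 0.428 -0.287 -0.001] max [ 0.461 -0.234  0.058]
side accumulator 0.82 [380. 302.] 828 min [ 0.604 -0.293  0.028] max [ 0.656 -0.253  0.109]
side accumulator 0.67 [299. 321.] 304 min [ 0.429 -0.287  0.008] max [ 0.458 -0.261  0.058]
```

View pics/crop0.png

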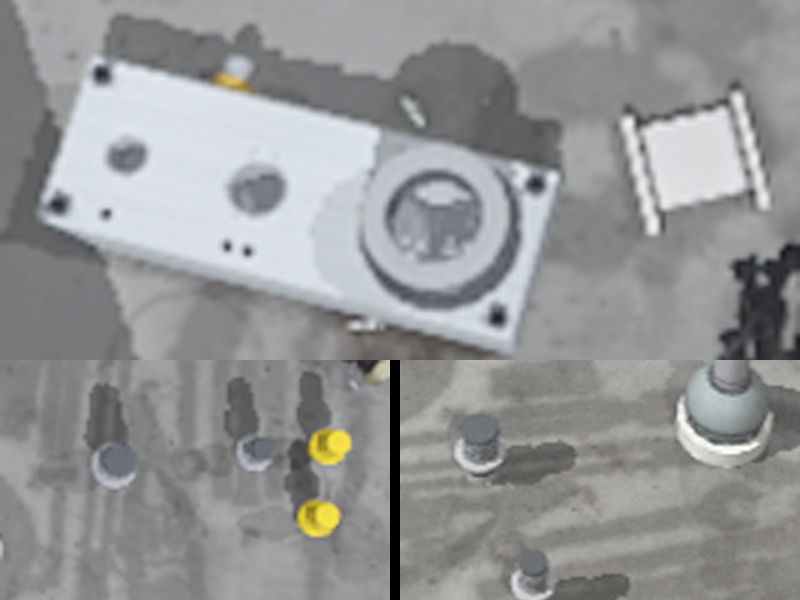

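The crop confirms it: grey slim plug with a narrow head at (455,290), grey thick plug at (407,294), and yellow decoys at (480,288) and (476,312). One dot is next to the left port (top 214,222) and two dots next to the middle one (240,228). Next I fit the manifold and start moving.

```bash
cat >> h.py <<'E'
def go(x,y,z,yaw=None):
    """deltas (cm, rad) to put tool at pose (jaw axis yaw deg), tool down"""
    o=robot.get_obs();R=Rn.from_quat(o['tool_rot']).as_matrix()
    d=R.T@(np.array([x,y,z])-o['position'])*100
    ps=np.degrees(np.arctan2(R[1,1],R[0,1]))
    rv=np.zeros(3)
    if yaw is not None:
        a=np.radians(yaw);T=np.array([[-np.sin(a),np.cos(a),0],[np.cos(a),np.sin(a),0],[0,0,-1]]).T
        T=np.stack([[-np.sin(a),np.cos(a),0],[np.cos(a),np.sin(a),0],[0,0,-1]],1)
        rv=Rn.from_matrix(R.T@T).as_rotvec()
    print('t',round(float(o['time']),2),'pos',np.round(o['position'],4),'yaw',round(ps,2),'F',np.round(o['ft_force'],1),'w',round(float(o['grip_width']),4))
    print('-> t cm',np.round(d,2),'r',np.round(rv,3),'rows>=',round(max(np.linalg.norm(d)/4.17,np.degrees(np.linalg.norm(rv))/7.16),1))
E
python3 - <<'E'
from h import *
import pickle
c=pickle.load(open('top0.pkl','rb'));P=cloud(c)
m=(np.abs(P[...,2]-.036)<.004)&(P[...,0]>.5)&(P[...,0]<.68)&(P[...,1]>0)&(P[...,1]<.29)
m=m.astype(np.uint8);n,l,st,_=cv2.connectedComponentsWithStats(m);k=1+np.argmax(st[1:,4])
# min area rect in world using undistorted plane
v,u=np.where(l==k)
pts=np.array([atz(c,(a,b),.036)[:2] for a,b in zip(u,v)],np.float32)
r=cv2.minAreaRect(pts);print(r)
# dark holes (color) via ports
for uv in [(215,221),(241,228),(278,234)]: print(uv,atz(c,uv,.036 if uv[0]<250 else .074))
go(.40,.30,.23,-11)
E
```

```text
((0.5801454186439514, 0.14255262911319733), (0.25082364678382874, 0.0916304737329483), 79.93778991699219)
(215, 221) [0.5958498  0.23352473 0.036     ]
(241, 228) [0.58253334 0.16482103 0.036     ]
(278, 234) [0.56451135 0.06406664 0.074     ]
t 2.25 pos [0.1466 0.6076 0.2226] yaw 76.43 F [0.  0.6 0.1] w 0.0873
-> t cm [-31.85 -23.95  -0.74] r [ 0.    -0.     1.526] rows>= 12.2
```

Call:
send_rows([
  {"tx": -3, "ty": -2.3, "rz": 0.1},
  {"tx": -6, "ty": -4.6, "rz": 0.22},
  {"tx": -9, "ty": -6.8, "rz": 0.34},
  {"tx": -12, "ty": -9, "rz": 0.46},
  {"tx": -15, "ty": -11.2, "rz": 0.58},
], claw=4.5)

```text
schema error: expected keys tx, ty, tz, rx, ry, rz
```

```bash
python3 -c "
from h import *
go(.42,.25,.23,-10)"
```

```text
t 2.25 pos [0.1466 0.6076 0.2226] yaw 76.43 F [0.  0.6 0.1] w 0.0873
-> t cm [-34.97 -28.34  -0.74] r [ 0.    -0.     1.509] rows>= 12.1
```

All keys are needed.

Call:
send_rows([
  {"tx": -3, "ty": -2.3, "tz": 0, "rx": 0, "ry": 0, "rz": 0.1},
  {"tx": -6, "ty": -4.6, "tz": 0, "rx": 0, "ry": 0, "rz": 0.22},
  {"tx": -9, "ty": -6.8, "tz": 0, "rx": 0, "ry": 0, "rz": 0.34},
  {"tx": -12, "ty": -9, "tz": 0, "rx": 0, "ry": 0, "rz": 0.46},
  {"tx": -15, "ty": -11.2, "tz": 0, "rx": 0, "ry": 0, "rz": 0.58},
], claw=4.5)

```text
time: 2.67
position: [0.2668, 0.4622, 0.2227]
tool_rot: [0.4, 0.917, 0.0, 0.0]
ft_force: [0.3, 0.2, -0.6]
grip_width: 0.0615
```

```bash
python3 -c "
from h import *
go(.42,.25,.23,-10)"
```

```text
t 2.67 pos [0.2668 0.4622 0.2227] yaw 42.91 F [ 0.3  0.2 -0.6] w 0.0615
-> t cm [-25.97  -3.23  -0.73] r [ 0.    -0.     0.923] rows>= 7.4
```

Call:
send_rows([
  {"tx": -3.6, "ty": -0.4, "tz": 0, "rx": 0, "ry": 0, "rz": 0.12},
  {"tx": -7.2, "ty": -0.8, "tz": -0.2, "rx": 0, "ry": 0, "rz": 0.24},
  {"tx": -10.8, "ty": -1.2, "tz": -0.4, "rx": 0, "ry": 0, "rz": 0.36},
  {"tx": -14.4, "ty": -1.6, "tz": -0.6, "rx": 0, "ry": 0, "rz": 0.48},
  {"tx": -18, "ty": -2, "tz": -0.8, "rx": 0, "ry": 0, "rz": 0.6},
])

```text
time: 3.08
position: [0.3756, 0.3171, 0.2309]
tool_rot: [0.653, 0.758, 0.0, 0.0]
ft_force: [1.4, 0.7, -0.0]
grip_width: 0.0453
```

```bash
python3 -c "
from h import *
go(.53,.08,.25,-10)"
```

```text
t 3.08 pos [0.3756 0.3171 0.2309] yaw 8.49 F [ 1.4  0.7 -0. ] w 0.0453
-> t cm [-25.73  11.77  -1.91] r [ 0.001 -0.     0.323] rows>= 6.8
```

Call:
send_rows([
  {"tx": -3.7, "ty": 1.7, "tz": -0.3, "rx": 0, "ry": 0, "rz": 0.08},
  {"tx": -7.4, "ty": 3.4, "tz": -0.6, "rx": 0, "ry": 0, "rz": 0.16},
  {"tx": -11.1, "ty": 5.1, "tz": -0.9, "rx": 0, "ry": 0, "rz": 0.24},
  {"tx": -14.8, "ty": 6.8, "tz": -1.2, "rx": 0, "ry": 0, "rz": 0.32},
  {"tx": -18.5, "ty": 8.5, "tz": -1.5, "rx": 0, "ry": 0, "rz": 0.32},
])

```text
time: 3.5
position: [0.488, 0.147, 0.246]
tool_rot: [0.764, 0.645, 0.0, 0.0]
ft_force: [0.6, 0.7, 0.3]
grip_width: 0.0451
```

Call:
send_rows([
  {"tx": -3, "ty": 0, "tz": 0, "rx": 0, "ry": 0, "rz": 0},
  {"tx": -6, "ty": 0, "tz": 0, "rx": 0, "ry": 0, "rz": 0},
  {"tx": -6, "ty": 0, "tz": 0, "rx": 0, "ry": 0, "rz": 0},
])

```text
time: 3.75
position: [0.4769, 0.0852, 0.2455]
tool_rot: [0.765, 0.644, -0.001, 0.0]
ft_force: [-0.8, 0.4, -0.2]
grip_width: 0.0452
```

```bash
python3 - <<'E'
from h import *
import pickle
go(.463,-.383,.2,-10)
o=robot.get_obs();c=robot.camera('wrist');save(c['color'],'w1.png');pickle.dump((o,c),open('w1.pkl','wb'))
print(np.array(c['tool_from_camera']),c['intrinsics'])
for l in ['port_1','cradle_top','manifold']:
    for r in robot.tip_of(l,'wrist'):
        z={'port_1':.036,'cradle_top':.074,'manifold':0}[l]
        print(l,np.round(r['xy']),round(r['p'],2),np.round(atz(c,r['xy'],z,o),4))
E
```

```text
t 3.75 pos [0.4769 0.0852 0.2455] yaw -9.79 F [-0.8  0.4 -0.2] w 0.0452
-> t cm [-46.37   6.6    4.65] r [-0.001  0.002  0.004] rows>= 11.3
[[ 3.19136499e-04 -9.58420582e-01 -2.85359224e-01  7.85560400e-02]
 [ 9.99999948e-01  3.21114060e-04  3.98590894e-05 -3.21613190e-04]
 [ 5.34310873e-05 -2.85359222e-01  9.58420634e-01 -1.61837884e-01]
 [ 0.00000000e+00  0.00000000e+00  0.00000000e+00  1.00000000e+00]] [[384.53762347   0.         320.64514488]
 [  0.         384.53762347 242.52995263]
 [  0.           0.           1.        ]]
port_1 [420. 110.] 0.94 [0.5816 0.1624 0.036 ]
port_1 [427.  22.] 0.68 [0.5945 0.2324 0.036 ]
cradle_top [423. 222.] 0.97 [0.5655 0.0678 0.074 ]
manifold [411. 132.] 0.84 [0.5797 0.1425 0.    ]
```

View pics/w1.png

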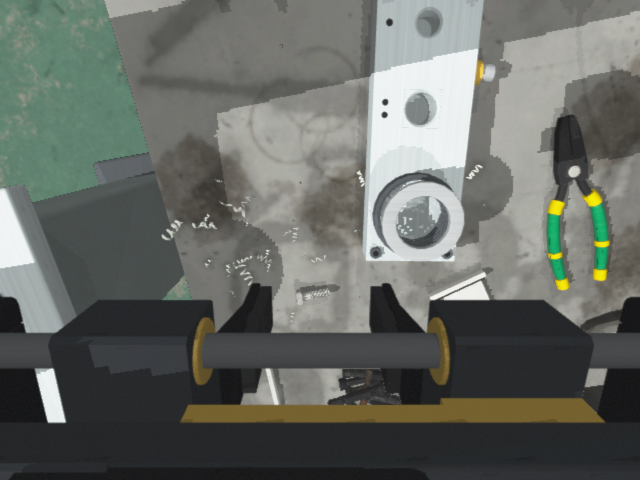

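Call:
send_rows([
  {"tx": -4, "ty": 0.5, "tz": 0, "rx": 0, "ry": 0, "rz": 0},
  {"tx": -8, "ty": 1, "tz": 0, "rx": 0, "ry": 0, "rz": 0},
  {"tx": -12, "ty": 1.5, "tz": 0, "rx": 0, "ry": 0, "rz": 0},
  {"tx": -16, "ty": 2, "tz": 0, "rx": 0, "ry": 0, "rz": 0},
  {"tx": -20, "ty": 2.5, "tz": 0, "rx": 0, "ry": 0, "rz": 0},
])

```text
time: 4.37
position: [0.4692, -0.1118, 0.2458]
tool_rot: [0.762, 0.647, 0.0, 0.0]
ft_force: [1.0, -0.4, -0.0]
grip_width: 0.0448
```

Call:
send_rows([
  {"tx": -4, "ty": 0.5, "tz": 0, "rx": 0, "ry": 0, "rz": 0},
  {"tx": -8, "ty": 1, "tz": 0, "rx": 0, "ry": 0, "rz": 0},
  {"tx": -12, "ty": 1.5, "tz": 0, "rx": 0, "ry": 0, "rz": 0},
  {"tx": -16, "ty": 2, "tz": 0.5, "rx": 0, "ry": 0, "rz": 0},
  {"tx": -20, "ty": 2.5, "tz": 2, "rx": 0, "ry": 0, "rz": 0},
])

```text
time: 4.78
position: [0.4627, -0.3138, 0.2278]
tool_rot: [0.763, 0.647, 0.0, 0.003]
ft_force: [0.3, 0.5, 0.6]
grip_width: 0.0449
```

```bash
python3 -c "
from h import *
go(.453,-.443,.15,-10)"
```

```text
t 4.78 pos [ 0.4627 -0.3138  0.2278] yaw -9.38 F [0.3 0.5 0.6] w 0.0449
-> t cm [-12.88   1.11   7.83] r [0.005 0.003 0.011] rows>= 3.6
```

Call:
send_rows([
  {"tx": -3.5, "ty": 0.3, "tz": 2, "rx": 0, "ry": 0, "rz": 0},
  {"tx": -7, "ty": 0.6, "tz": 4, "rx": 0, "ry": 0, "rz": 0},
  {"tx": -10, "ty": 0.9, "tz": 6, "rx": 0, "ry": 0, "rz": 0},
  {"tx": -12.9, "ty": 1.1, "tz": 7.8, "rx": 0, "ry": 0, "rz": 0},
  {"tx": -12.9, "ty": 1.1, "tz": 7.8, "rx": 0, "ry": 0, "rz": 0},
])

```text
time: 5.2
position: [0.4498, -0.4444, 0.1439]
tool_rot: [0.764, 0.645, -0.001, -0.001]
ft_force: [0.2, 0.3, 0.1]
grip_width: 0.0452
```

```bash
python3 - <<'E'
from h import *
import pickle
o=robot.get_obs();c=robot.camera('wrist');save(c['color'],'w2.png');pickle.dump((o,c),open('w2.pkl','wb'))
for l in ['plug_slim_centre']:
    for r in robot.tip_of(l,'wrist'):
        print(l,np.round(r['xy']),round(r['p'],2),np.round(atz(c,r['xy'],.0285,o),4))
for r in robot.outline_of('plug_slim','wrist'):
    q=cloud(c,o)[r['pixels']]; q=q[np.abs(q[:,2]-.057)<.003]
    print(r['xy'],round(r['p'],2),len(q),c['color'][r['pixels']].mean(0),(q[:,:2].min(0)+q[:,:2].max(0))/2, q[:,:2].mean(0))
go(.463,-.383,.08,-10)
E
```

```text
plug_slim_centre [354. 233.] 0.82 [ 0.474  -0.4453  0.0285]
plug_slim_centre [323. 153.] 0.75 [ 0.4609 -0.3839  0.0285]
plug_slim_centre [271. 232.] 0.72 [ 0.4131 -0.4338  0.0285]
[354.0, 235.0] 0.76 642 [225.12749288 211.88319088  17.11253561] [ 0.47224947 -0.44424597] [ 0.47228733 -0.44374825]
[324.2, 153.1] 0.73 755 [140.69627119 144.97694915 146.66983051] [ 0.46235464 -0.38335402] [ 0.46229614 -0.38322461]
t 5.35 pos [ 0.4509 -0.4395  0.1476] yaw -9.44 F [0.4 0.7 0.3] w 0.0452
-> t cm [5.77 0.27 6.77] r [-0.001 -0.001  0.01 ] rows>= 2.1
```

View pics/w2.png

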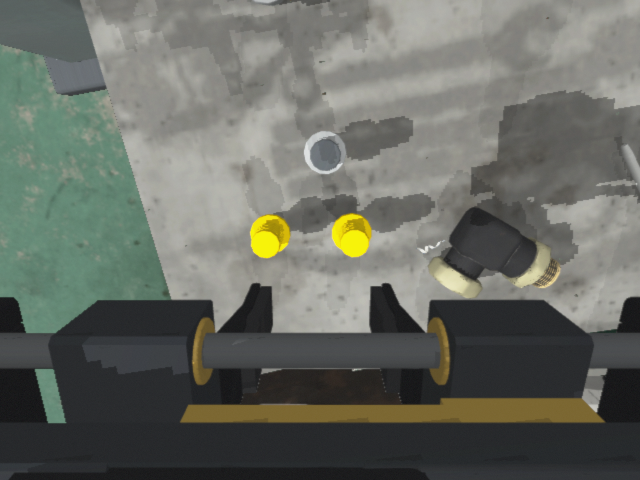

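```bash
cat >> h.py <<'E'
def look(label,ztop,zc,prefix,tag=None,pl=None):
    import pickle
    o=robot.get_obs();c=robot.camera('wrist')
    if tag: save(c['color'],tag+'.png');pickle.dump((o,c),open(tag+'.pkl','wb'))
    P=cloud(c,o)
    for r in robot.tip_of(pl or label+'_centre','wrist'):
        print('tip',np.round(r['xy']),round(r['p'],2),np.round(atz(c,r['xy'],zc,o),4))
    for r in robot.outline_of(label,'wrist'):
        q=P[r['pixels']]; q=q[np.abs(q[:,2]-ztop)<.004]
        if len(q)>20: print('out',np.round(r['xy']),round(r['p'],2),len(q),np.round(c['color'][r['pixels']].mean(0)),np.round((q.min(0)+q.max(0))/2,4),np.round(np.ptp(q,axis=0),4))
    return o,c,P
E
python3 - <<'E'
from h import *
print(robot.get_obs()['joint_velocities'])
look('plug_slim',.057,.0285,'')
go(.463,-.383,.08,-10)
E
```

```text
[ 0.01482717 -0.03336442  0.01077376 -0.00035925 -0.00119702 -0.00277865]
tip [270. 237.] 0.78 [ 0.4125 -0.4339  0.0285]
tip [323. 157.] 0.74 [ 0.4622 -0.3816  0.0285]
tip [350. 239.] 0.67 [ 0.4722 -0.4449  0.0285]
out [271. 240.] 0.81 612 [222. 207.  12.] [ 0.4128 -0.4345  0.0558] [0.019  0.0192 0.0055]
out [355. 241.] 0.77 619 [227. 214.  15.] [ 0.4725 -0.444   0.0559] [0.02   0.0194 0.0056]
out [323. 160.] 0.62 735 [142. 146. 148.] [ 0.4622 -0.3832  0.056 ] [0.0196 0.0196 0.006 ]
t 5.5 pos [ 0.4512 -0.4394  0.1491] yaw -9.37 F [ 0.2  0.8 -0.1] w 0.0451
-> t cm [5.76 0.24 6.91] r [0.001 0.001 0.011] rows>= 2.2
```

Call:
send_rows([
  {"tx": 3, "ty": 0.1, "tz": 1, "rx": 0, "ry": 0, "rz": 0},
  {"tx": 5.7, "ty": 0.2, "tz": 3, "rx": 0, "ry": 0, "rz": 0},
  {"tx": 5.7, "ty": 0.2, "tz": 6, "rx": 0, "ry": 0, "rz": 0},
  {"tx": 5.7, "ty": 0.2, "tz": 8, "rx": 0, "ry": 0, "rz": 0},
  {"tx": 5.7, "ty": 0.2, "tz": 8, "rx": 0, "ry": 0, "rz": 0},
])

```text
time: 5.92
position: [0.4603, -0.3811, 0.0655]
tool_rot: [0.762, 0.647, 0.0, -0.003]
ft_force: [-0.4, 0.4, 0.2]
grip_width: 0.0449
```

```bash
python3 - <<'E'
from h import *
c=robot.camera('wrist');save(c['color'],'w3.png')
go(.4622,-.3832,.034,-10)
E
```

```text
t 5.97 pos [ 0.4612 -0.3828  0.0673] yaw -9.41 F [-0.2 -0.8  0. ] w 0.045
-> t cm [-0.03  0.12  3.33] r [-0.003 -0.002  0.01 ] rows>= 0.8
```

View pics/w3.png

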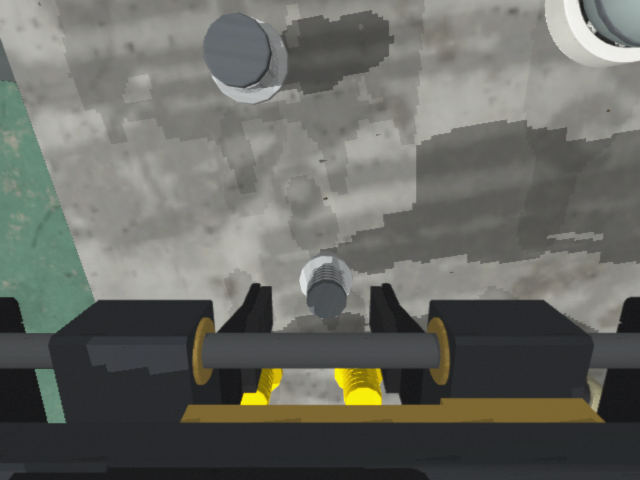

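The grey head is between the fingers at (326,297), about 1 mm to the right. I'll descend and grip.

Call:
send_rows([
  {"tx": 0, "ty": 0.1, "tz": 1.6, "rx": 0, "ry": 0, "rz": 0},
  {"tx": 0, "ty": 0.1, "tz": 3.2, "rx": 0, "ry": 0, "rz": 0},
  {"tx": 0, "ty": 0.1, "tz": 3.2, "rx": 0, "ry": 0, "rz": 0},
  {"tx": 0, "ty": 0.1, "tz": 3.2, "rx": 0, "ry": 0, "rz": 0},
])

```text
time: 6.3
position: [0.4629, -0.3855, 0.0373]
tool_rot: [0.763, 0.646, 0.0, 0.001]
ft_force: [0.4, -0.1, 0.3]
grip_width: 0.0453
```

Call:
send_rows([
  {"tx": 0, "ty": 0, "tz": 0, "rx": 0, "ry": 0, "rz": 0},
  {"tx": 0, "ty": 0, "tz": 0, "rx": 0, "ry": 0, "rz": 0},
  {"tx": 0, "ty": 0, "tz": 0, "rx": 0, "ry": 0, "rz": 0},
  {"tx": 0, "ty": 0, "tz": 0, "rx": 0, "ry": 0, "rz": 0},
  {"tx": 0, "ty": 0, "tz": 0, "rx": 0, "ry": 0, "rz": 0},
], claw=1.2, squeeze=20)

```text
time: 6.72
position: [0.4626, -0.3854, 0.0366]
tool_rot: [0.763, 0.646, 0.0, 0.0]
ft_force: [0.5, -0.3, 1.2]
grip_width: 0.0194
```

```bash
python3 - <<'E'
from h import *
go(.45,-.383,.22,-10)
E
```

```text
t 6.72 pos [ 0.4626 -0.3854  0.0366] yaw -9.51 F [ 0.5 -0.3  1.2] w 0.0194
-> t cm [  0.02  -1.27 -18.34] r [0.001 0.001 0.008] rows>= 4.4
```

Call:
send_rows([
  {"tx": 0, "ty": 0, "tz": -3, "rx": 0, "ry": 0, "rz": 0},
  {"tx": 0, "ty": 0, "tz": -7, "rx": 0, "ry": 0, "rz": 0},
  {"tx": 0, "ty": 0, "tz": -11, "rx": 0, "ry": 0, "rz": 0},
  {"tx": 1, "ty": -0.5, "tz": -15, "rx": 0, "ry": 0, "rz": 0},
  {"tx": 4, "ty": -1, "tz": -18.5, "rx": 0, "ry": 0, "rz": 0},
])

```text
time: 7.13
position: [0.4598, -0.3509, 0.2207]
tool_rot: [0.764, 0.645, -0.001, 0.003]
ft_force: [0.9, 0.3, -1.0]
grip_width: 0.0197
```

Call:
send_rows([
  {"tx": 4, "ty": -0.5, "tz": 0, "rx": 0, "ry": 0, "rz": 0},
  {"tx": 8, "ty": -1, "tz": 0, "rx": 0, "ry": 0, "rz": 0},
  {"tx": 12, "ty": -1.5, "tz": 0, "rx": 0, "ry": 0, "rz": 0},
  {"tx": 16, "ty": -2, "tz": 0, "rx": 0, "ry": 0, "rz": 0},
  {"tx": 20, "ty": -2.5, "tz": 0, "rx": 0, "ry": 0, "rz": 0},
])

```text
time: 7.55
position: [0.4668, -0.1439, 0.2175]
tool_rot: [0.764, 0.646, 0.0, -0.0]
ft_force: [1.0, 0.2, -1.2]
grip_width: 0.0193
```

```bash
python3 - <<'E'
from h import *
go(.46,.0,.22,-10)
E
```

```text
t 7.55 pos [ 0.4668 -0.1439  0.2175] yaw -9.56 F [ 1.   0.2 -1.2] w 0.0193
-> t cm [14.07 -3.06 -0.24] r [-0.    -0.     0.008] rows>= 3.5
```

Call:
send_rows([
  {"tx": 4, "ty": -0.6, "tz": 0, "rx": 0, "ry": 0, "rz": 0},
  {"tx": 8, "ty": -1, "tz": 0, "rx": 0, "ry": 0, "rz": 0},
  {"tx": 12, "ty": -1, "tz": 0, "rx": 0, "ry": 0, "rz": 0},
  {"tx": 15.5, "ty": 0.5, "tz": 0, "rx": 0, "ry": 0, "rz": 0},
  {"tx": 19, "ty": 2, "tz": 1, "rx": 0, "ry": 0, "rz": 0},
])

```text
time: 7.97
position: [0.5191, 0.0404, 0.209]
tool_rot: [0.763, 0.646, 0.001, 0.001]
ft_force: [0.9, -1.0, -0.5]
grip_width: 0.0192
```

Call:
send_rows([
  {"tx": 3.5, "ty": 1.4, "tz": 1.2, "rx": 0, "ry": 0, "rz": 0},
  {"tx": 7, "ty": 2.8, "tz": 2.4, "rx": 0, "ry": 0, "rz": 0},
  {"tx": 10.5, "ty": 4.2, "tz": 3.6, "rx": 0, "ry": 0, "rz": 0},
  {"tx": 13.5, "ty": 5.5, "tz": 5, "rx": 0, "ry": 0, "rz": 0},
  {"tx": 13.5, "ty": 5.5, "tz": 5, "rx": 0, "ry": 0, "rz": 0},
])

```text
time: 8.38
position: [0.5967, 0.1673, 0.1544]
tool_rot: [0.762, 0.648, 0.001, -0.001]
ft_force: [0.3, -0.3, -1.0]
grip_width: 0.0193
```

```bash
python3 - <<'E'
from h import *
go(.585,.173,.15,-10)
E
```

```text
t 8.38 pos [0.5967 0.1673 0.1544] yaw -9.28 F [ 0.3 -0.3 -1. ] w 0.0193
-> t cm [ 0.37 -1.24  0.44] r [-0.001 -0.002  0.013] rows>= 0.3
```

Call:
send_rows([
  {"tx": 0.4, "ty": -1.2, "tz": 0.4, "rx": 0, "ry": 0, "rz": 0},
  {"tx": 0.4, "ty": -1.2, "tz": 0.4, "rx": 0, "ry": 0, "rz": 0},
  {"tx": 0.4, "ty": -1.2, "tz": 0.4, "rx": 0, "ry": 0, "rz": 0},
  {"tx": 0.4, "ty": -1.2, "tz": 0.4, "rx": 0, "ry": 0, "rz": 0},
])

```text
time: 8.72
position: [0.5843, 0.1677, 0.1538]
tool_rot: [0.763, 0.646, 0.0, 0.0]
ft_force: [0.1, -0.6, -0.2]
grip_width: 0.0194
```

```bash
python3 - <<'E'
from h import *
o,c,P=look('manifold',.036,.0,'','w4','manifold')
for r in robot.tip_of('port_1','wrist'): print('port',np.round(r['xy']),round(r['p'],2),np.round(atz(c,r['xy'],.036,o),4))
s=robot.camera('side');save(cv2.resize(s['color'][100:260,220:420],(800,640))[:600],'s4.png')
go(.585,.173,.15,-10)
E
```

```text
tip [320. 254.] 0.95 [0.5793 0.1424 0.    ]
out [323. 196.] 0.82 21265 [187. 192. 191.] [0.5871 0.1441 0.036 ] [0.1171 0.2558 0.008 ]
port [322. 146.] 0.95 [0.5958 0.2334 0.036 ]
port [322. 244.] 0.87 [0.584  0.1619 0.036 ]
t 8.97 pos [0.5845 0.1677 0.154 ] yaw -9.56 F [-0.  -0.3 -1.1] w 0.0191
-> t cm [ 0.53 -0.04  0.4 ] r [ 0.001 -0.     0.008] rows>= 0.2
```

View pics/w4.png

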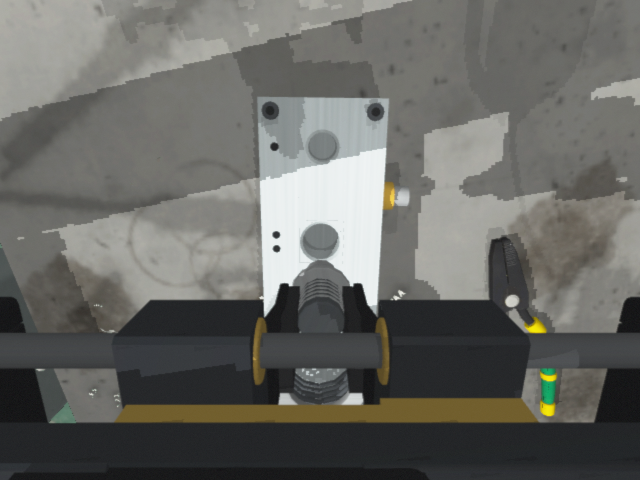

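View pics/s4.png

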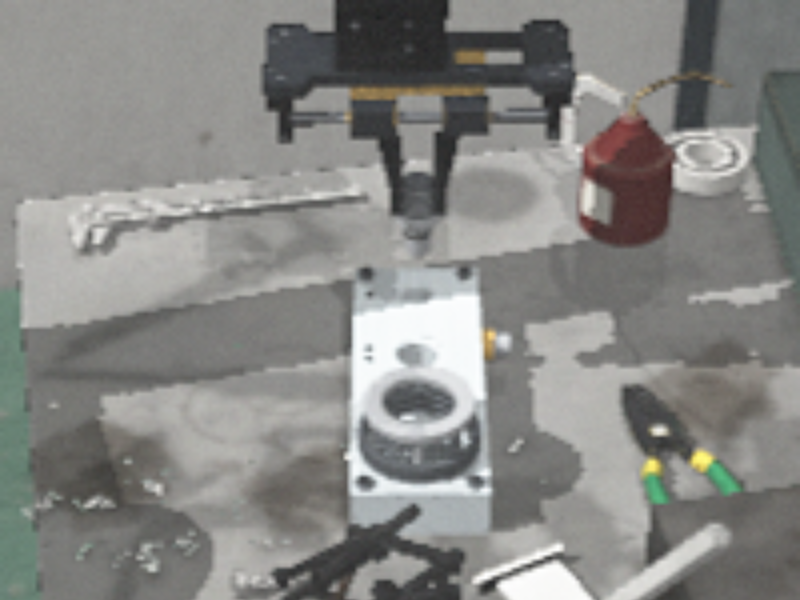

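```bash
python3 - <<'E'
from h import *
import pickle
o,c=pickle.load(open('w4.pkl','rb'));P=cloud(c,o)
R=Rn.from_quat(o['tool_rot']).as_matrix();Q=(P-o['position'])@R
m=(np.abs(Q[...,1])<.018)&(Q[...,2]>-.03)&(Q[...,2]<.045)&(np.abs(Q[...,0])<.04)
q=Q[m]
for a in np.arange(-.03,.045,.004):
    s=q[(q[:,2]>=a)&(q[:,2]<a+.004)]
    if len(s)>5: print(round(a,3),len(s),'x',np.round([s[:,0].min(),s[:,0].max()],4),'y',np.round([s[:,1].min(),s[:,1].max()],4))
# rim ellipse of ports: threshold gray in patch
g=cv2.cvtColor(c['color'],cv2.COLOR_RGB2GRAY)
out=cv2.resize(c['color'][115:275,270:375],(525,800))[:,:]
for (u,v) in [(322,146),(320,241)]:
    hole=((P[...,2]<.033)).astype(np.uint8); w0=np.zeros_like(hole);w0[v-28:v+28,u-28:u+28]=1
    n,l,st,ce=cv2.connectedComponentsWithStats(hole*w0);k=1+np.argmax(st[1:,4])
    cn=cv2.findContours((l==k).astype(np.uint8),0,1)[0][0]
    # rim: use all contour pts mapped to plane
    X=np.array([atz(c,p[0],.034,o)[:2] for p in cn]);(cx,r)=cv2.minEnclosingCircle(X.astype(np.float32));print(st[k],np.round(cx,4),r,np.round((X.min(0)+X.max(0))/2,4),np.ptp(X,axis=0))
save(cv2.resize(c['color'][115:275,270:375],(394,600),interpolation=cv2.INTER_CUBIC),'c4.png')
E
```

```text
-0.03 238 x [0.0018 0.0119] y [-0.0179  0.018 ]
-0.026 293 x [-0.0004  0.0118] y [-0.018   0.0179]
-0.022 1555 x [-0.0031  0.0124] y [-0.0179  0.0179]
-0.018 437 x [-0.0052  0.0127] y [-0.018   0.0179]
-0.014 342 x [-0.0061  0.0129] y [-0.0179  0.0179]
-0.01 307 x [-0.0089  0.0126] y [-0.0178  0.018 ]
-0.006 300 x [0.0049 0.0126] y [-0.0179  0.0179]
-0.002 225 x [0.0053 0.0126] y [-0.0177  0.0179]
0.002 382 x [0.0048 0.0169] y [-0.0133  0.0126]
0.006 448 x [0.0036 0.017 ] y [-0.014   0.0131]
0.01 8 x [0.009  0.0166] y [-0.0136  0.0037]
0.026 38 x [0.0088 0.0112] y [-0.0065  0.0046]
0.03 58 x [0.0067 0.0113] y [-0.0077  0.0069]
[308 132  29  30 655] [0.5955 0.2325] 0.01051772478967905 [0.5959 0.2325] [0.02021011 0.01999821]
[ 302  223   38   36 1018] [0.5835 0.1633] 0.01460862997919321 [0.5833 0.1638] [0.02823632 0.02782461]
```

View pics/c4.png

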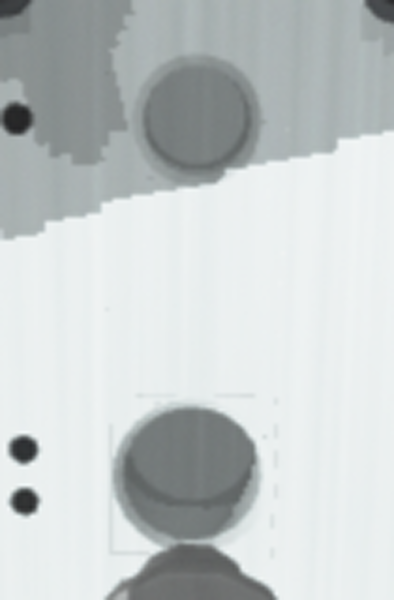

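Call:
send_rows([
  {"tx": 3.2, "ty": 0, "tz": 2, "rx": 0, "ry": 0, "rz": 0},
  {"tx": 6.4, "ty": 0.1, "tz": 4.5, "rx": 0, "ry": 0, "rz": 0},
  {"tx": 6.4, "ty": 0.1, "tz": 6.8, "rx": 0, "ry": 0, "rz": 0},
  {"tx": 6.4, "ty": 0.1, "tz": 6.8, "rx": 0, "ry": 0, "rz": 0},
  {"tx": 6.4, "ty": 0.1, "tz": 6.8, "rx": 0, "ry": 0, "rz": 0},
])

```text
time: 9.38
position: [0.5943, 0.2308, 0.0843]
tool_rot: [0.763, 0.646, -0.002, -0.001]
ft_force: [-0.1, -0.2, -1.1]
grip_width: 0.0191
```

```bash
python3 - <<'E'
from h import *
for n in ['side','top']:
  s=robot.camera(n);a=s['color'][130:250,260:400] if n=='side' else s['color'][180:280,170:310]
  save(cv2.resize(a,(700,600 if n=='side' else 500),interpolation=cv2.INTER_CUBIC),n+'5.png')
go(.59575,.2304,.044,-10)
E
```

```text
t 9.48 pos [0.5965 0.2306 0.0867] yaw -9.56 F [ 0.8  0.4 -1. ] w 0.0195
-> t cm [-0.03 -0.07  4.26] r [ 0.002 -0.     0.008] rows>= 1.0
```

View pics/side5.png

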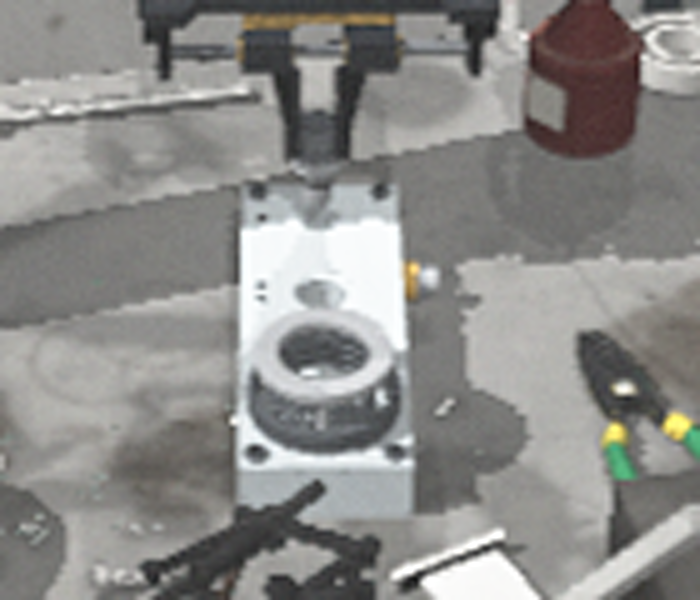

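Call:
send_rows([
  {"tx": 0, "ty": 0, "tz": 0.8, "rx": 0, "ry": 0, "rz": 0},
  {"tx": 0, "ty": 0, "tz": 1.3, "rx": 0, "ry": 0, "rz": 0},
  {"tx": 0, "ty": 0, "tz": 1.7, "rx": 0, "ry": 0, "rz": 0},
  {"tx": 0, "ty": 0, "tz": 2.1, "rx": 0, "ry": 0, "rz": 0},
  {"tx": 0, "ty": 0, "tz": 2.4, "rx": 0, "ry": 0, "rz": 0},
])

```text
time: 9.9
position: [0.5955, 0.2309, 0.0611]
tool_rot: [0.763, 0.646, -0.0, -0.0]
ft_force: [-0.0, 0.4, -0.7]
grip_width: 0.0194
```

```bash
python3 - <<'E'
from h import *
go(.59575,.2304,.044,-10)
E
```

```text
t 9.9 pos [0.5955 0.2309 0.0611] yaw -9.54 F [-0.   0.4 -0.7] w 0.0194
-> t cm [-0.05  0.03  1.71] r [-0.     0.     0.008] rows>= 0.4
```

Call:
send_rows([
  {"tx": 0, "ty": 0, "tz": 0.6, "rx": 0, "ry": 0, "rz": 0},
  {"tx": 0, "ty": 0, "tz": 1.1, "rx": 0, "ry": 0, "rz": 0},
  {"tx": 0, "ty": 0, "tz": 1.5, "rx": 0, "ry": 0, "rz": 0},
  {"tx": 0, "ty": 0, "tz": 1.8, "rx": 0, "ry": 0, "rz": 0},
  {"tx": 0, "ty": 0, "tz": 1.8, "rx": 0, "ry": 0, "rz": 0},
])

```text
time: 10.32
position: [0.5954, 0.2313, 0.046]
tool_rot: [0.763, 0.646, -0.0, -0.0]
ft_force: [-5.3, -1.0, 15.1]
grip_width: 0.0194
```

Call:
send_rows([
  {"tx": 0, "ty": 0, "tz": -0.1, "rx": 0, "ry": 0, "rz": 0},
  {"tx": 0, "ty": 0, "tz": -0.2, "rx": 0, "ry": 0, "rz": 0},
  {"tx": 0, "ty": 0, "tz": -0.2, "rx": 0, "ry": 0, "rz": 0},
  {"tx": 0, "ty": 0, "tz": -0.2, "rx": 0, "ry": 0, "rz": 0},
], claw=4)

```text
time: 10.65
position: [0.5957, 0.2313, 0.0452]
tool_rot: [0.763, 0.646, 0.0, 0.0]
ft_force: [0.6, 0.5, 0.0]
grip_width: 0.0363
```

Call:
send_rows([
  {"tx": 0, "ty": 0, "tz": -2, "rx": 0, "ry": 0, "rz": 0},
  {"tx": 0, "ty": 0, "tz": -5, "rx": 0, "ry": 0, "rz": 0},
  {"tx": -4, "ty": 0, "tz": -8, "rx": 0, "ry": 0, "rz": 0},
  {"tx": -6, "ty": 0, "tz": -10.5, "rx": 0, "ry": 0, "rz": 0},
  {"tx": -6, "ty": 0, "tz": -10.5, "rx": 0, "ry": 0, "rz": 0},
])

```text
time: 11.07
position: [0.5886, 0.1688, 0.1555]
tool_rot: [0.764, 0.645, 0.003, 0.003]
ft_force: [1.2, 0.0, 0.0]
grip_width: 0.0399
```

```bash
python3 - <<'E'
from h import *
look('plug_slim',.067,.0385,'','w6')
go(.444,-.268,.2,-10)
E
```

```text
tip [313. 150.] 0.81 [0.5946 0.2327 0.0385]
out [317. 223.] 0.69 141 [182. 188. 188.] [0.572  0.0574 0.0671] [0.0606 0.0294 0.0078]
out [311. 150.] 0.57 764 [94. 97. 98.] [0.595  0.2332 0.0658] [0.0196 0.0198 0.0052]
t 11.22 pos [0.5856 0.172  0.1503] yaw -9.57 F [ 0.4 -0.  -0.6] w 0.0399
-> t cm [-45.74  -6.65  -4.99] r [-0.    -0.     0.008] rows>= 11.1
```

View pics/w6.png

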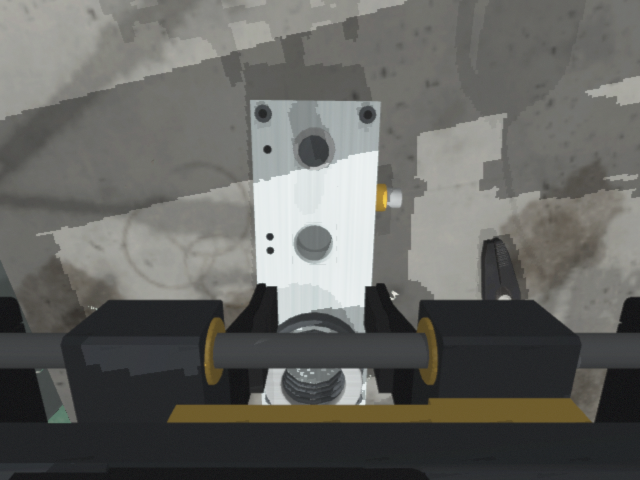

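```bash
python3 - <<'E'
from h import *
o=robot.get_obs();c=robot.camera('wrist');P=cloud(c,o)
save(cv2.resize(c['color'][115:275,250:380],(487,600),interpolation=cv2.INTER_CUBIC),'c6.png')
m=(np.hypot(P[...,0]-.5955,P[...,1]-.2328)<.007)&(P[...,2]>.05)
f=(np.abs(np.hypot(P[...,0]-.5955,P[...,1]-.2328)-.013)<.0012)
b=(np.abs(np.hypot(P[...,0]-.5955,P[...,1]-.2328)-.024)<.004)
for x in (m,f,b): print(x.sum(),np.percentile(P[x][:,2],[10,50,90]))
E
```

```text
401 [0.06575734 0.06670105 0.06756828]
402 [0.0397357  0.04069641 0.0415047 ]
2513 [0.03482967 0.03567174 0.03658277]
```

View pics/c6.png

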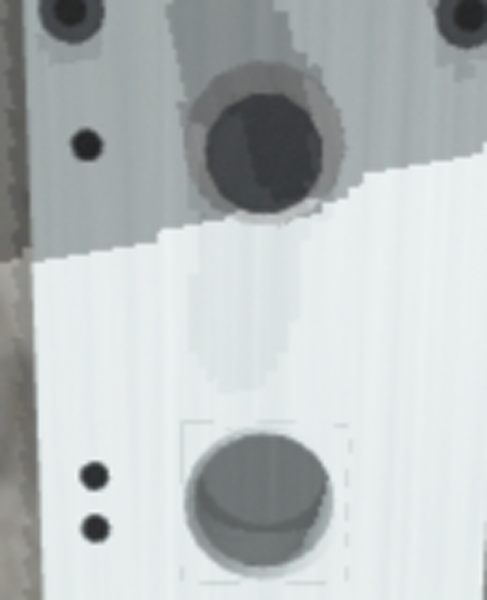

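Slim plug is home: head 31 mm and flange 5 mm above the block face, upright in the one-dot port (crop pixel 265,150). Next, the thick plug.

Call:
send_rows([
  {"tx": -3.5, "ty": -1.6, "tz": -1.5, "rx": 0, "ry": 0, "rz": 0},
  {"tx": -7, "ty": -3.2, "tz": -3, "rx": 0, "ry": 0, "rz": 0},
  {"tx": -10.5, "ty": -4.8, "tz": -4.5, "rx": 0, "ry": 0, "rz": 0},
  {"tx": -14, "ty": -6.4, "tz": -6, "rx": 0, "ry": 0, "rz": 0},
  {"tx": -17.5, "ty": -8, "tz": -6, "rx": 0, "ry": 0, "rz": 0},
], claw=5)

```text
time: 11.68
position: [0.4781, 0.0124, 0.2112]
tool_rot: [0.763, 0.647, 0.001, 0.001]
ft_force: [0.2, -0.2, -0.2]
grip_width: 0.0493
```

Call:
send_rows([
  {"tx": -4, "ty": 0, "tz": 0, "rx": 0, "ry": 0, "rz": 0},
  {"tx": -8, "ty": 0.5, "tz": 0, "rx": 0, "ry": 0, "rz": 0},
  {"tx": -12, "ty": 1, "tz": 0, "rx": 0, "ry": 0, "rz": 0},
  {"tx": -16, "ty": 1.5, "tz": 0, "rx": 0, "ry": 0, "rz": 0},
  {"tx": -20, "ty": 2, "tz": 0, "rx": 0, "ry": 0, "rz": 0},
])

```text
time: 12.1
position: [0.464, -0.1885, 0.209]
tool_rot: [0.763, 0.647, -0.0, -0.002]
ft_force: [0.8, -0.2, 0.0]
grip_width: 0.0496
```

```bash
python3 - <<'E'
from h import *
go(.433,-.328,.15,-10)
E
```

```text
t 12.1 pos [ 0.464  -0.1885  0.209 ] yaw -9.44 F [ 0.8 -0.2  0. ] w 0.0496
-> t cm [-14.28  -0.76   5.88] r [-0.003 -0.002  0.01 ] rows>= 3.7
```

Call:
send_rows([
  {"tx": -4, "ty": -0.2, "tz": 0.5, "rx": 0, "ry": 0, "rz": 0},
  {"tx": -8, "ty": -0.4, "tz": 2, "rx": 0, "ry": 0, "rz": 0},
  {"tx": -12, "ty": -0.6, "tz": 4, "rx": 0, "ry": 0, "rz": 0},
  {"tx": -14.3, "ty": -0.8, "tz": 5.9, "rx": 0, "ry": 0, "rz": 0},
  {"tx": -14.3, "ty": -0.8, "tz": 5.9, "rx": 0, "ry": 0, "rz": 0},
])

```text
time: 12.52
position: [0.4311, -0.3307, 0.1465]
tool_rot: [0.765, 0.645, -0.001, -0.003]
ft_force: [-0.3, 0.5, -0.7]
grip_width: 0.0498
```

Call:
send_rows([
  {"tx": 0, "ty": 0, "tz": 0, "rx": 0, "ry": 0, "rz": 0},
  {"tx": 0, "ty": 0, "tz": 0, "rx": 0, "ry": 0, "rz": 0},
])

```text
time: 12.68
position: [0.433, -0.326, 0.1503]
tool_rot: [0.763, 0.646, 0.0, -0.002]
ft_force: [-0.1, 0.2, 0.3]
grip_width: 0.0501
```

```bash
python3 - <<'E'
from h import *
look('plug_thick',.057,.0285,'','w7')
go(.444,-.268,.07,-10)
E
```

```text
tip [323. 156.] 0.58 [ 0.4439 -0.2677  0.0285]
out [321. 160.] 0.81 1406 [125. 129. 131.] [ 0.4436 -0.268   0.0561] [0.0274 0.0274 0.006 ]
out [596.  98.] 0.25 2439 [120. 128. 127.] [ 0.6264 -0.2611  0.057 ] [0.0417 0.0513 0.008 ]
t 12.83 pos [ 0.4338 -0.3261  0.1519] yaw -9.38 F [ 0.2 -0.2  1.1] w 0.0501
-> t cm [5.9  0.06 8.19] r [ 0.    -0.     0.011] rows>= 2.4
```

View pics/w7.png

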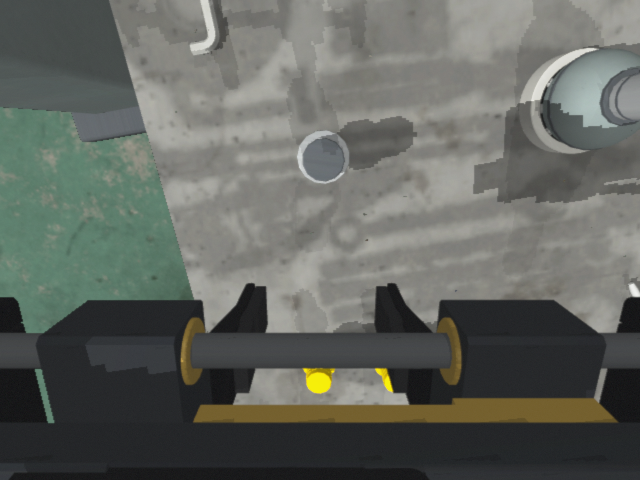

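Thick plug head at (323,158), centred between the jaws sideways; accumulator at (600,100).

Call:
send_rows([
  {"tx": 3, "ty": 0, "tz": 1, "rx": 0, "ry": 0, "rz": 0},
  {"tx": 5.9, "ty": 0, "tz": 4, "rx": 0, "ry": 0, "rz": 0},
  {"tx": 5.9, "ty": 0, "tz": 7, "rx": 0, "ry": 0, "rz": 0},
  {"tx": 5.9, "ty": 0, "tz": 8, "rx": 0, "ry": 0, "rz": 0},
  {"tx": 5.9, "ty": 0, "tz": 8, "rx": 0, "ry": 0, "rz": 0},
])

```text
time: 13.25
position: [0.4423, -0.2676, 0.0701]
tool_rot: [0.763, 0.647, -0.0, -0.002]
ft_force: [0.5, -0.2, 1.2]
grip_width: 0.0498
```

```bash
python3 - <<'E'
from h import *
go(.4437,-.2679,.036,-10)
E
```

```text
t 13.25 pos [ 0.4423 -0.2676  0.0701] yaw -9.38 F [ 0.5 -0.2  1.2] w 0.0498
-> t cm [-0.02  0.15  3.41] r [-0.003 -0.002  0.011] rows>= 0.8
```

Call:
send_rows([
  {"tx": 0, "ty": 0.05, "tz": 1.6, "rx": 0, "ry": 0, "rz": 0},
  {"tx": 0, "ty": 0.05, "tz": 3.3, "rx": 0, "ry": 0, "rz": 0},
  {"tx": 0, "ty": 0.05, "tz": 3.3, "rx": 0, "ry": 0, "rz": 0},
  {"tx": 0, "ty": 0.05, "tz": 3.3, "rx": 0, "ry": 0, "rz": 0},
])

```text
time: 13.58
position: [0.4438, -0.2704, 0.0394]
tool_rot: [0.763, 0.646, 0.0, 0.001]
ft_force: [-0.4, -0.3, 0.2]
grip_width: 0.0499
```

Call:
send_rows([
  {"tx": 0, "ty": 0, "tz": 0, "rx": 0, "ry": 0, "rz": 0},
  {"tx": 0, "ty": 0, "tz": 0, "rx": 0, "ry": 0, "rz": 0},
  {"tx": 0, "ty": 0, "tz": 0, "rx": 0, "ry": 0, "rz": 0},
  {"tx": 0, "ty": 0, "tz": 0, "rx": 0, "ry": 0, "rz": 0},
  {"tx": 0, "ty": 0, "tz": 0, "rx": 0, "ry": 0, "rz": 0},
], claw=2, squeeze=20)

```text
time: 14.0
position: [0.4436, -0.2699, 0.0392]
tool_rot: [0.763, 0.646, 0.0, 0.001]
ft_force: [-0.4, 0.7, 3.5]
grip_width: 0.0273
```

Call:
send_rows([
  {"tx": 0, "ty": 0, "tz": -3, "rx": 0, "ry": 0, "rz": 0},
  {"tx": 0, "ty": 0, "tz": -7, "rx": 0, "ry": 0, "rz": 0},
  {"tx": 0, "ty": 0, "tz": -11, "rx": 0, "ry": 0, "rz": 0},
  {"tx": 0, "ty": 0, "tz": -15, "rx": 0, "ry": 0, "rz": 0},
  {"tx": 2, "ty": -0.5, "tz": -18.5, "rx": 0, "ry": 0, "rz": 0},
])

```text
time: 14.42
position: [0.443, -0.2524, 0.2264]
tool_rot: [0.764, 0.645, -0.0, 0.003]
ft_force: [1.2, -0.7, -1.7]
grip_width: 0.0278
```

```bash
python3 - <<'E'
from h import *
go(.46,.0,.22,-10)
E
```

```text
t 14.42 pos [ 0.443  -0.2524  0.2264] yaw -9.64 F [ 1.2 -0.7 -1.7] w 0.0278
-> t cm [25.17 -2.56  0.52] r [0.005 0.004 0.006] rows>= 6.1
```

Call:
send_rows([
  {"tx": 4, "ty": -0.4, "tz": 0, "rx": 0, "ry": 0, "rz": 0},
  {"tx": 8, "ty": -0.8, "tz": 0, "rx": 0, "ry": 0, "rz": 0},
  {"tx": 12, "ty": -1.2, "tz": 0, "rx": 0, "ry": 0, "rz": 0},
  {"tx": 16, "ty": -1.6, "tz": 0, "rx": 0, "ry": 0, "rz": 0},
  {"tx": 20, "ty": -2, "tz": 0, "rx": 0, "ry": 0, "rz": 0},
])

```text
time: 14.83
position: [0.4542, -0.0465, 0.2236]
tool_rot: [0.764, 0.646, -0.0, -0.0]
ft_force: [0.8, 1.0, -0.5]
grip_width: 0.0275
```

```bash
python3 - <<'E'
from h import *
go(.573,.103,.155,-10)
E
```

```text
t 14.83 pos [ 0.4542 -0.0465  0.2236] yaw -9.56 F [ 0.8  1.  -0.5] w 0.0275
-> t cm [16.72  9.23  6.86] r [-0.    -0.     0.008] rows>= 4.9
```

Call:
send_rows([
  {"tx": 3.5, "ty": 1.5, "tz": 0, "rx": 0, "ry": 0, "rz": 0},
  {"tx": 7, "ty": 3.2, "tz": 0.5, "rx": 0, "ry": 0, "rz": 0},
  {"tx": 10.4, "ty": 5, "tz": 1.5, "rx": 0, "ry": 0, "rz": 0},
  {"tx": 13.6, "ty": 7, "tz": 3, "rx": 0, "ry": 0, "rz": 0},
  {"tx": 16.7, "ty": 9.2, "tz": 4.5, "rx": 0, "ry": 0, "rz": 0},
])

```text
time: 15.25
position: [0.5734, 0.1033, 0.1782]
tool_rot: [0.763, 0.646, -0.0, -0.0]
ft_force: [0.6, -0.4, -0.9]
grip_width: 0.0274
```

Call:
send_rows([
  {"tx": 0, "ty": 0, "tz": 1.2, "rx": 0, "ry": 0, "rz": 0},
  {"tx": 0, "ty": 0, "tz": 2.4, "rx": 0, "ry": 0, "rz": 0},
  {"tx": 0, "ty": 0, "tz": 2.4, "rx": 0, "ry": 0, "rz": 0},
  {"tx": 0, "ty": 0, "tz": 2.4, "rx": 0, "ry": 0, "rz": 0},
])

```text
time: 15.58
position: [0.5721, 0.1013, 0.1535]
tool_rot: [0.763, 0.646, -0.001, -0.001]
ft_force: [-0.1, 0.2, -0.8]
grip_width: 0.0272
```

```bash
python3 - <<'E'
from h import *
import pickle
o=robot.get_obs();c=robot.camera('wrist');save(c['color'],'w8.png');P=cloud(c,o)
R=Rn.from_quat(o['tool_rot']).as_matrix();Q=(P-o['position'])@R
m=(np.abs(Q[...,1])<.022)&(Q[...,2]>-.01)&(Q[...,2]<.045)&(np.abs(Q[...,0])<.04)
q=Q[m]
for a in np.arange(-.01,.045,.004):
    s=q[(q[:,2]>=a)&(q[:,2]<a+.004)]
    if len(s)>5: print(round(a,3),len(s),'x',np.round([s[:,0].min(),s[:,0].max()],4),'y',np.round([s[:,1].min(),s[:,1].max()],4))
for r in robot.tip_of('port_2','wrist'):
    print(np.round(r['xy']),round(r['p'],2),np.round(atz(c,r['xy'],.036,o),4))
    u,v=np.round(r['xy']).astype(int)
    hole=((P[...,2]<.033)).astype(np.uint8); w0=np.zeros_like(hole);w0[max(0,v-32):v+32,u-32:u+32]=1
    n,l,st,ce=cv2.connectedComponentsWithStats(hole*w0)
    if n<2: continue
    k=1+np.argmax(st[1:,4])
    cn=cv2.findContours((l==k).astype(np.uint8),0,1)[0][0]
    X=np.array([atz(c,p[0],.034,o)[:2] for p in cn]);(cx,rr)=cv2.minEnclosingCircle(X.astype(np.float32));print(st[k],np.round(cx,4),rr,np.round((X.min(0)+X.max(0))/2,4),np.ptp(X,axis=0))
go(.5835,.1635,.09,-10)
E
```

```text
-0.01 388 x [-0.0092  0.0166] y [-0.022   0.0219]
-0.006 355 x [0.0059 0.0164] y [-0.022   0.0219]
-0.002 260 x [0.006  0.0162] y [-0.0219  0.0219]
0.002 169 x [0.0055 0.0164] y [-0.0137  0.0134]
0.006 1023 x [0.0035 0.0207] y [-0.0184  0.0176]
0.01 120 x [0.0065 0.0208] y [-0.0179  0.0177]
0.03 40 x [0.0126 0.0149] y [-0.0071  0.0068]
0.034 42 x [0.0107 0.0147] y [-0.0098  0.0086]
[321. 152.] 0.74 [0.5818 0.163  0.036 ]
[ 303  130   41   41 1276] [0.5835 0.1636] 0.01475497055798769 [0.5834 0.1636] [0.02903147 0.02819713]
t 15.68 pos [0.5734 0.1008 0.1551] yaw -9.54 F [-0.7 -0.2 -1.2] w 0.0273
-> t cm [ 6.35 -0.05  6.51] r [ 0.001 -0.     0.008] rows>= 2.2
```

View pics/w8.png

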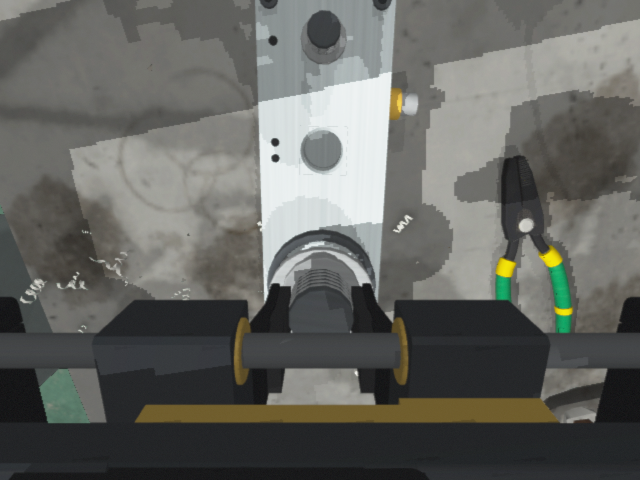

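Call:
send_rows([
  {"tx": 3.2, "ty": 0, "tz": 1, "rx": 0, "ry": 0, "rz": 0},
  {"tx": 6.2, "ty": 0, "tz": 3, "rx": 0, "ry": 0, "rz": 0},
  {"tx": 6.2, "ty": 0, "tz": 5.5, "rx": 0, "ry": 0, "rz": 0},
  {"tx": 6.2, "ty": 0, "tz": 6.5, "rx": 0, "ry": 0, "rz": 0},
  {"tx": 6.2, "ty": 0, "tz": 6.5, "rx": 0, "ry": 0, "rz": 0},
])

```text
time: 16.1
position: [0.5815, 0.1617, 0.0877]
tool_rot: [0.763, 0.646, -0.002, -0.001]
ft_force: [-0.4, -0.2, -2.0]
grip_width: 0.027
```

Call:
send_rows([
  {"tx": 0, "ty": 0, "tz": 0, "rx": 0, "ry": 0, "rz": 0},
  {"tx": 0, "ty": 0, "tz": 0, "rx": 0, "ry": 0, "rz": 0},
])

```text
time: 16.27
position: [0.5846, 0.1614, 0.0909]
tool_rot: [0.764, 0.646, 0.001, 0.001]
ft_force: [0.8, -0.0, -1.3]
grip_width: 0.0274
```

```bash
python3 - <<'E'
from h import *
go(.5835,.1617,.048,-10)
E
```

```text
t 16.27 pos [0.5846 0.1614 0.0909] yaw -9.59 F [ 0.8 -0.  -1.3] w 0.0274
-> t cm [ 0.01 -0.12  4.29] r [ 0.002 -0.001  0.007] rows>= 1.0
```

Call:
send_rows([
  {"tx": 0, "ty": -0.05, "tz": 0.8, "rx": 0, "ry": 0, "rz": 0},
  {"tx": 0, "ty": -0.05, "tz": 1.3, "rx": 0, "ry": 0, "rz": 0},
  {"tx": 0, "ty": -0.05, "tz": 1.8, "rx": 0, "ry": 0, "rz": 0},
  {"tx": 0, "ty": -0.05, "tz": 2.2, "rx": 0, "ry": 0, "rz": 0},
  {"tx": 0, "ty": -0.05, "tz": 2.5, "rx": 0, "ry": 0, "rz": 0},
])

```text
time: 16.68
position: [0.5828, 0.1622, 0.0638]
tool_rot: [0.763, 0.646, -0.0, -0.0]
ft_force: [-0.3, 0.2, -1.6]
grip_width: 0.0276
```

Call:
send_rows([
  {"tx": 0, "ty": 0, "tz": 0.6, "rx": 0, "ry": 0, "rz": 0},
  {"tx": 0, "ty": 0, "tz": 1.1, "rx": 0, "ry": 0, "rz": 0},
  {"tx": 0, "ty": 0, "tz": 1.5, "rx": 0, "ry": 0, "rz": 0},
  {"tx": 0, "ty": 0, "tz": 1.8, "rx": 0, "ry": 0, "rz": 0},
  {"tx": 0, "ty": 0, "tz": 1.8, "rx": 0, "ry": 0, "rz": 0},
])

```text
time: 17.1
position: [0.5829, 0.1624, 0.0486]
tool_rot: [0.763, 0.646, -0.0, -0.0]
ft_force: [-4.4, -0.7, 12.6]
grip_width: 0.0276
```

Seated, with 12.6 N of reaction. Release and retreat.

Call:
send_rows([
  {"tx": 0, "ty": 0, "tz": -0.1, "rx": 0, "ry": 0, "rz": 0},
  {"tx": 0, "ty": 0, "tz": -0.2, "rx": 0, "ry": 0, "rz": 0},
  {"tx": 0, "ty": 0, "tz": -0.2, "rx": 0, "ry": 0, "rz": 0},
  {"tx": 0, "ty": 0, "tz": -0.2, "rx": 0, "ry": 0, "rz": 0},
  {"tx": 0, "ty": 0, "tz": -0.2, "rx": 0, "ry": 0, "rz": 0},
], claw=5)

```text
time: 17.52
position: [0.583, 0.1624, 0.0481]
tool_rot: [0.763, 0.646, -0.0, -0.0]
ft_force: [0.9, 0.1, -0.5]
grip_width: 0.0481
```

Call:
send_rows([
  {"tx": 0, "ty": 0, "tz": -2.5, "rx": 0, "ry": 0, "rz": 0},
  {"tx": 0, "ty": 0, "tz": -6, "rx": 0, "ry": 0, "rz": 0},
  {"tx": -3, "ty": 0, "tz": -9, "rx": 0, "ry": 0, "rz": 0},
  {"tx": -6, "ty": 0, "tz": -11, "rx": 0, "ry": 0, "rz": 0},
  {"tx": -6, "ty": 0, "tz": -11, "rx": 0, "ry": 0, "rz": 0},
])

```text
time: 17.93
position: [0.5756, 0.0993, 0.1628]
tool_rot: [0.764, 0.645, 0.002, 0.003]
ft_force: [0.4, -0.7, 0.4]
grip_width: 0.0497
```

Call:
send_rows([
  {"tx": 0, "ty": 0, "tz": 0, "rx": 0, "ry": 0, "rz": 0},
  {"tx": 0, "ty": 0, "tz": 0, "rx": 0, "ry": 0, "rz": 0},
])

```text
time: 18.1
position: [0.5727, 0.1033, 0.158]
tool_rot: [0.764, 0.646, -0.0, -0.001]
ft_force: [-0.7, 0.0, 0.3]
grip_width: 0.0496
```

```bash
python3 - <<'E'
from h import *
o=robot.get_obs();c=robot.camera('wrist');P=cloud(c,o)
save(c['color'],'w9.png')
for n,p,rh in(('slim',(.5955,.2328),.007),('thick',(.5835,.1635),.011)):
    d=np.hypot(P[...,0]-p[0],P[...,1]-p[1])
    h=(d<rh)&(P[...,2]>.05);b=(np.abs(d-.028)<.003)
    print(n,np.percentile(P[h][:,2],[10,50,90])-np.median(P[b][:,2]))
    H=(d<.02)&(P[...,2]>.06);q=P[H];print((q.min(0)+q.max(0))/2)
go(.47,0,.22,-10)
E
```

```text
slim [0.02998138 0.03093506 0.0319775 ]
[0.59518439 0.23287699 0.06458125]
thick [0.02792909 0.02878314 0.02967175]
[0.5828459  0.16419796 0.06457859]
t 18.15 pos [0.5724 0.1037 0.1574] yaw -9.51 F [ 0.1  0.3 -0.1] w 0.0502
-> t cm [-11.92  -8.4   -6.24] r [-0.002 -0.     0.009] rows>= 3.8
```

View pics/w9.png

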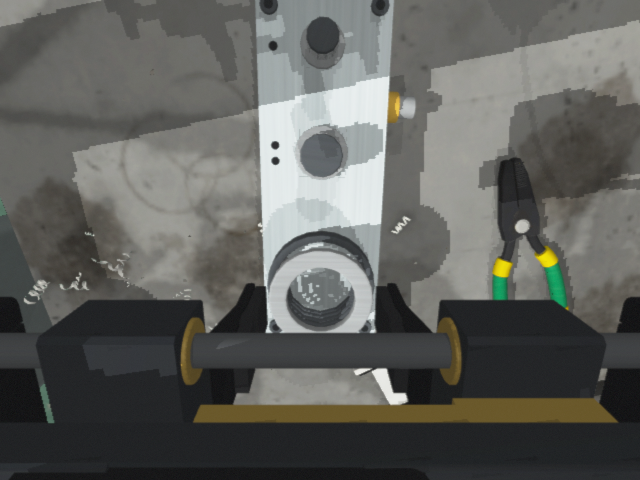

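```bash
python3 - <<'E'
from h import *
o=robot.get_obs();c=robot.camera('wrist');P=cloud(c,o)
for n,p,rh,rf in(('slim',(.5955,.2328),.007,.0128),('thick',(.5832,.164),.011,.0168)):
    d=np.hypot(P[...,0]-p[0],P[...,1]-p[1])
    h=(d<rh)&(P[...,2]>.05);f=(np.abs(d-rf)<.001)
    b=(np.abs(d-.026)<.004)&(P[...,1]>p[1])&(np.abs(P[...,2]-.036)<.006)
    print(n,[np.round(np.percentile(P[k][:,2],[10,50,90]),4) for k in(h,f,b)])
r=(np.abs(P[...,2]-.074)<.004)&(np.hypot(P[...,0]-.5665,P[...,1]-.067)<.045); q=P[r]
print('ring',np.median(q[:,2]),(q.min(0)+q.max(0))/2,np.ptp(q,axis=0))
for t in robot.tip_of('cradle_top','wrist'): print(t['xy'],t['p'],atz(c,t['xy'],.074,o))
E
```

```text
slim [array([0.0657, 0.0666, 0.0676]), array([0.0398, 0.0407, 0.0417]), array([0.0347, 0.0357, 0.0366])]
thick [array([0.0658, 0.0667, 0.0676]), array([0.0399, 0.0407, 0.0417]), array([0.0348, 0.0357, 0.0366])]
ring 0.07352985291603908 [0.56596361 0.07152765 0.07286732] [0.07316978 0.06535576 0.00568994]
[322.1, 302.5] 0.59 [0.56661056 0.06603142 0.074     ]
```

Both plugs are home: heads 31.0 mm and flanges 5.0 mm above the block. Next I map heights around the accumulator.

```bash
python3 - <<'E'
from h import *
import pickle
H={}
for n in('top0.pkl','side0.pkl'):
    P=cloud(pickle.load(open(n,'rb'))).reshape(-1,3);P=P[~np.isnan(P[:,0])]
    g=np.full((24,20),-1.)
    ix=((P[:,0]-.44)/.02).astype(int);iy=((P[:,1]+.40)/.02).astype(int)
    ok=(P[:,0]>.44)&(P[:,1]>-.40)&(ix<24)&(iy<20)&(P[:,2]<.6)
    np.maximum.at(g,(ix[ok],iy[ok]),P[ok][:,2]); H[n]=g
g=np.maximum(*H.values())
print('y:  ',*['%4d'%(-390+20*j) for j in range(20)])
for i in range(23,-1,-1): print('x%3d'%(450+20*i),*['%4d'%(1000*v) for v in g[i]])
P=cloud(pickle.load(open('top0.pkl','rb')));q=P[(np.hypot(P[...,0]-.63,P[...,1]+.262)<.04)&(P[...,2]>.096)];print(len(q),(q.min(0)+q.max(0))/2,np.ptp(q,axis=0))
P=cloud(pickle.load(open('side0.pkl','rb')));q=P[(np.hypot(P[...,0]-.63,P[...,1]+.262)<.04)&(P[...,2]>.096)];print(len(q),(q.min(0)+q.max(0))/2,np.ptp(q,axis=0))
E
```

```text
y:   -390 -370 -350 -330 -310 -290 -270 -250 -230 -210 -190 -170 -150 -130 -110  -90  -70  -50  -30  -10
x910    5    4    6   71   76   50  186  188  195  196  198  195  195  193  189   50   51   19    6    5
x890    6    5    5    4   26  162  193  198  200  198  199  198  197  198  197  183   72   74    5    5
x870    5    6    4    4   21  164  194  197  198  199  197  198  198  197  199  191   75   68    5    5
x850    5    5    5    5    5   67  187  190  188  187  190  178  184  167  175  172   80    5    7    5
x830    5    6    6    3    3    7   20   61  152  153  154  152  152  151   27   83   85    6    6    6
x810    5    4    4    5    4    4    4    4  152  155  154  153  153  151   20   88   82    4    5    5
x790    6    5    5    4    5    7    5    5  153  154  154  153  153  150   36   91    5    6    4    5
x770   53    3    5    6    6    4    5    4  152  154  152  154  152  151   37   16    4   18   18   19
x750  175    4    6    4    8    5    3    4  152  154  155  153  152  152   19    5    5    6    6    5
x730  177    7    5    4    4    5    6    4  154 
[... 978 characters left out ...]
5   72    5    5    4
x530    4    6    5    5    4    3    4    4    6    4    7    6    5  156  155  109    5    5    5    4
x510    5    4    4    4    4    4    4    4    4    4    5    4   21  152  149  126  107    4    5    4
x490    5    5    5    4    3    5    4    5    5    5    4    4   83  131  132  120  108    5    5    5
x470   62   60    3    5    5    3   31   31    3    5    4    5   56  116  117   90    4    4    6   14
x450   61   57    4    4    5   58   60   61    4    4    5    4    4  112  114    5    6    4   11   17
100 [ 0.63374178 -0.25934788  0.10564519] [0.02649977 0.02432229 0.01874762]
131 [ 0.63180227 -0.26406232  0.10487601] [0.0266413  0.02728034 0.017573  ]
```

```bash
python3 - <<'E'
from h import *
import pickle
for n in('top0.pkl','side0.pkl'):
    P=cloud(pickle.load(open(n,'rb'))).reshape(-1,3);P=P[~np.isnan(P[:,0])]
    v=P[(P[:,2]>.145)&(P[:,2]<.158)&(P[:,0]>.6)&(P[:,0]<.8)&(P[:,1]<-.1)&(P[:,1]>-.3)]
    print(n,'vise x',np.percentile(v[:,0],[0,.5,2]),'y',np.percentile(v[:,1],[0,.5,2,98]))
    for x in(.63,.64,.645,.65,.655,.66,.67,.69):
        s=v[np.abs(v[:,0]-x)<.003]; 
        if len(s): print(x,s[:,1].min(),s[:,1].max())
    b=P[(P[:,2]>.16)&(P[:,2]<.22)&(P[:,0]>.6)&(P[:,0]<.7)&(P[:,1]<-.1)&(P[:,1]>-.3)]
    print('bar',b.min(0),b.max(0))
E
```

```text
top0.pkl vise x [0.63275565 0.6372964  0.65714481] y [-0.22671818 -0.22597219 -0.22445326 -0.13719299]
0.63 -0.19112581884343754 -0.19112581884343754
0.64 -0.20130871111726817 -0.18618813082571048
0.645 -0.19165247186439877 -0.18618853995856186
0.65 -0.18924716706490524 -0.18924716706490524
0.655 -0.22516310201187034 -0.13835656844131683
0.66 -0.22516310201187034 -0.13573342273880412
0.67 -0.22613483494790182 -0.13549643100024447
0.69 -0.22563813831900148 -0.13630592240016387
bar [ 0.63999312 -0.21533381  0.16022027] [ 0.67205279 -0.19076742  0.19627023]
side0.pkl vise x [0.63076759 0.6356983  0.65392669] y [-0.23122516 -0.22977963 -0.22866402 -0.13923443]
0.63 -0.1964431844578065 -0.19284200178458755
0.64 -0.20587067231372402 -0.1910584718678351
0.645 -0.20630038317246924 -0.2004510239731716
0.65 -0.20630038317246924 -0.20630038317246924
0.655 -0.22859551458164973 -0.13779216279112216
0.66 -0.22901757348698548 -0.1398229056659297
0.67 -0.23011523504885434 -0.13686873419348178
0.69 -0.23021261544745608 -0.1374058914497046
bar [ 0.63841552 -0.2199001   0.16004173] [ 0.6713122  -0.19586967  0.1963068 ]
```

Call:
send_rows([
  {"tx": -1, "ty": 0, "tz": -4, "rx": 0, "ry": 0, "rz": 0},
  {"tx": -3, "ty": 0.5, "tz": -7.5, "rx": 0, "ry": 0, "rz": 0},
  {"tx": -5.5, "ty": 1, "tz": -10, "rx": 0, "ry": 0, "rz": 0},
  {"tx": -9, "ty": 2, "tz": -11.3, "rx": 0, "ry": 0, "rz": 0},
  {"tx": -13, "ty": 3, "tz": -11.3, "rx": 0, "ry": 0, "rz": 0},
])

```text
time: 18.67
position: [0.5834, -0.0293, 0.2746]
tool_rot: [0.762, 0.648, 0.002, 0.002]
ft_force: [1.1, -0.0, 0.2]
grip_width: 0.0499
```

Call:
send_rows([
  {"tx": -4, "ty": 0.8, "tz": 0, "rx": 0, "ry": 0, "rz": 0.08},
  {"tx": -8, "ty": 1.6, "tz": 0, "rx": 0, "ry": 0, "rz": 0.16},
  {"tx": -12, "ty": 2.4, "tz": 0, "rx": 0, "ry": 0, "rz": 0.24},
  {"tx": -16, "ty": 3.2, "tz": 0, "rx": 0, "ry": 0, "rz": 0.33},
  {"tx": -20, "ty": 4, "tz": 0, "rx": 0, "ry": 0, "rz": 0.43},
])

```text
time: 19.08
position: [0.5875, -0.2347, 0.2701]
tool_rot: [0.884, 0.467, -0.0, -0.001]
ft_force: [1.4, 0.4, -0.3]
grip_width: 0.0502
```

```bash
python3 - <<'E'
from h import *
go(.59,-.32,.18,-34)
E
```

```text
t 19.08 pos [ 0.5875 -0.2347  0.2701] yaw -34.34 F [ 1.4  0.4 -0.3] w 0.0502
-> t cm [-6.91  5.04  8.99] r [-0.002 -0.    -0.006] rows>= 3.0
```

Call:
send_rows([
  {"tx": -2.5, "ty": 1.7, "tz": 1, "rx": 0, "ry": 0, "rz": 0},
  {"tx": -5, "ty": 3.4, "tz": 4, "rx": 0, "ry": 0, "rz": 0},
  {"tx": -6.9, "ty": 5, "tz": 7, "rx": 0, "ry": 0, "rz": 0},
  {"tx": -6.9, "ty": 5, "tz": 9, "rx": 0, "ry": 0, "rz": 0},
  {"tx": -6.9, "ty": 5, "tz": 9, "rx": 0, "ry": 0, "rz": 0},
])

```text
time: 19.5
position: [0.5871, -0.3177, 0.1743]
tool_rot: [0.884, 0.468, -0.003, -0.006]
ft_force: [-0.5, 1.0, -0.9]
grip_width: 0.05
```

Call:
send_rows([
  {"tx": 0, "ty": 0, "tz": 0, "rx": 0, "ry": 0, "rz": 0},
  {"tx": 0, "ty": 0, "tz": 0, "rx": 0, "ry": 0, "rz": 0},
])

```text
time: 19.67
position: [0.5912, -0.3181, 0.182]
tool_rot: [0.883, 0.469, 0.0, 0.0]
ft_force: [0.2, 0.9, 0.3]
grip_width: 0.0498
```

```bash
python3 - <<'E'
from h import *
o,c,P=look('accumulator',.105,.09,'','w10','neck_grip')
q=P[(np.hypot(P[...,0]-.632,P[...,1]+.262)<.03)&(P[...,2]>.103)];print('necktop',len(q),(q.min(0)+q.max(0))/2,np.ptp(q,axis=0))
for a in np.arange(.07,.116,.004):
    s=P[(np.hypot(P[...,0]-.632,P[...,1]+.262)<.035)&(np.abs(P[...,2]-a)<.002)]
    if len(s): print(round(a,3),len(s),s[:,:2].min(0),s[:,:2].max(0))
go(.632,-.262,.13,-34)
E
```

```text
tip [327. 139.] 0.58 [ 0.6346 -0.261   0.09  ]
out [329. 137.] 0.96 1185 [140. 146. 138.] [ 0.6325 -0.2611  0.1048] [0.0264 0.0263 0.0075]
necktop 1449 [ 0.63261575 -0.26102751  0.10855044] [0.02557718 0.02530153 0.01030668]
0.098 2 [ 0.62105784 -0.26848461] [ 0.62158849 -0.25501276]
0.102 78 [ 0.61927039 -0.27422156] [ 0.64570749 -0.24795005]
0.106 1115 [ 0.61982716 -0.27367827] [ 0.64540435 -0.24837674]
0.11 207 [ 0.62672205 -0.26948807] [ 0.63831091 -0.2553549 ]
0.114 118 [ 0.62728376 -0.26639694] [ 0.63753069 -0.25529339]
t 19.82 pos [ 0.5916 -0.3185  0.1836] yaw -34.05 F [ 0.4 -0.   0.4] w 0.05
-> t cm [6.94 0.17 5.36] r [ 0.004  0.    -0.001] rows>= 2.1
```

View pics/w10.png

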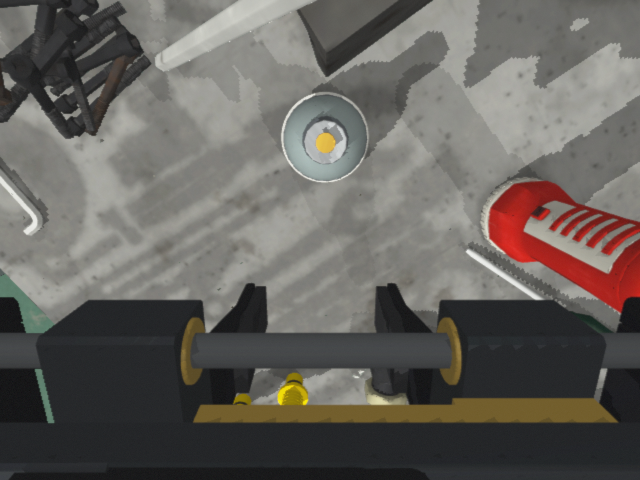

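The accumulator neck with its brass valve is at (326,140), centred in the jaws. The vise corner is at (325,75), straight ahead, so I will lean the gripper back about the jaw axis by 0.17 rad.

Call:
send_rows([
  {"tx": 2.5, "ty": 0.1, "tz": 1, "rx": 0, "ry": 0.08, "rz": 0},
  {"tx": 5, "ty": 0.2, "tz": 2.5, "rx": 0, "ry": 0.17, "rz": 0},
  {"tx": 7.4, "ty": 0.2, "tz": 4.5, "rx": 0, "ry": 0.17, "rz": 0},
  {"tx": 7.4, "ty": 0.2, "tz": 4.5, "rx": 0, "ry": 0.17, "rz": 0},
  {"tx": 7.4, "ty": 0.2, "tz": 4.5, "rx": 0, "ry": 0.17, "rz": 0},
])

```text
time: 20.23
position: [0.6336, -0.2573, 0.1366]
tool_rot: [0.88, 0.468, 0.075, -0.04]
ft_force: [-1.0, -1.0, 0.8]
grip_width: 0.05
```

```bash
cat >> h.py <<'E'
def st():
    o=robot.get_obs();R=Rn.from_quat(o['tool_rot']).as_matrix()
    print('t',round(float(o['time']),2),'pos',np.round(o['position'],4),'z',np.round(R[:,2],3),'y',np.round(R[:,1],3),'F',np.round(o['ft_force'],1),'w',round(float(o['grip_width']),4));return o,R
E
python3 - <<'E'
from h import *
o,R=st()
c=robot.camera('wrist');save(c['color'],'w11.png')
o,R=st()
print(100*R.T@(np.array([.6344,-.2583,.073])-o['position']))
E
```

```text
t 20.23 pos [ 0.6336 -0.2573  0.1366] z [ 0.094  0.14  -0.986] y [ 0.829 -0.559 -0.001] F [-1.  -1.   0.8] w 0.05
t 20.28 pos [ 0.6341 -0.2586  0.1376] z [ 0.096  0.139 -0.986] y [ 0.829 -0.56   0.002] F [-0.4 -0.3  0.2] w 0.0497
[-1.04574088e+00 -1.63360074e-03  6.37497543e+00]
```

View pics/w11.png

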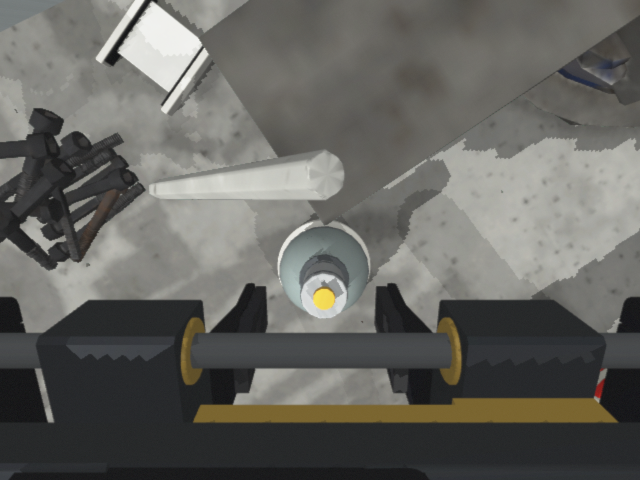

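Neck centred at (324,298), with the vise corner at (322,215) clear ahead. Descend.

Call:
send_rows([
  {"tx": -0.3, "ty": 0, "tz": 2, "rx": 0, "ry": 0, "rz": 0},
  {"tx": -0.7, "ty": 0, "tz": 4.2, "rx": 0, "ry": 0, "rz": 0},
  {"tx": -1, "ty": 0, "tz": 6, "rx": 0, "ry": 0, "rz": 0},
  {"tx": -1, "ty": 0, "tz": 6.2, "rx": 0, "ry": 0, "rz": 0},
  {"tx": -1, "ty": 0, "tz": 6.2, "rx": 0, "ry": 0, "rz": 0},
])

```text
time: 20.7
position: [0.6337, -0.2589, 0.0741]
tool_rot: [0.88, 0.467, 0.075, -0.04]
ft_force: [-0.9, 0.9, 1.1]
grip_width: 0.0498
```

```bash
python3 - <<'E'
from h import *
o,R=st();print(100*R.T@(np.array([.6344,-.2583,.073])-o['position']))
E
```

```text
t 20.7 pos [ 0.6337 -0.2589  0.0741] z [ 0.095  0.14  -0.986] y [ 0.827 -0.562 -0.   ] F [-0.9  0.9  1.1] w 0.0498
[0.06903777 0.0231523  0.11860053]
```

Call:
send_rows([
  {"tx": 0, "ty": 0, "tz": 0, "rx": 0, "ry": 0, "rz": 0},
  {"tx": 0, "ty": 0, "tz": 0, "rx": 0, "ry": 0, "rz": 0},
  {"tx": 0, "ty": 0, "tz": 0, "rx": 0, "ry": 0, "rz": 0},
  {"tx": 0, "ty": 0, "tz": 0, "rx": 0, "ry": 0, "rz": 0},
  {"tx": 0, "ty": 0, "tz": 0, "rx": 0, "ry": 0, "rz": 0},
], claw=1.5, squeeze=40)

```text
time: 21.12
position: [0.6345, -0.2589, 0.0747]
tool_rot: [0.88, 0.467, 0.076, -0.039]
ft_force: [1.3, -0.2, 2.0]
grip_width: 0.0251
```

Call:
send_rows([
  {"tx": 0.1, "ty": 0, "tz": -0.6, "rx": 0, "ry": 0, "rz": 0},
  {"tx": 0.3, "ty": 0, "tz": -1.8, "rx": 0, "ry": 0, "rz": 0},
  {"tx": 0.6, "ty": 0, "tz": -3.5, "rx": 0, "ry": 0, "rz": 0},
  {"tx": 1, "ty": 0, "tz": -6, "rx": 0, "ry": 0, "rz": 0},
  {"tx": 1, "ty": 0, "tz": -9, "rx": 0, "ry": 0, "rz": 0},
])

```text
time: 21.53
position: [0.6297, -0.2611, 0.1637]
tool_rot: [0.88, 0.467, 0.074, -0.042]
ft_force: [0.3, -0.3, -3.2]
grip_width: 0.0251
```

```bash
python3 - <<'E'
from h import *
o,R=st()
c=robot.camera('side');save(cv2.resize(c['color'][180:340,260:460],(750,600)),'s12.png')
c=robot.camera('wrist');save(c['color'],'w12.png')
E
```

```text
t 21.53 pos [ 0.6297 -0.2611  0.1637] z [ 0.091  0.143 -0.985] y [ 0.828 -0.561 -0.005] F [ 0.3 -0.3 -3.2] w 0.0251
```

View pics/s12.png

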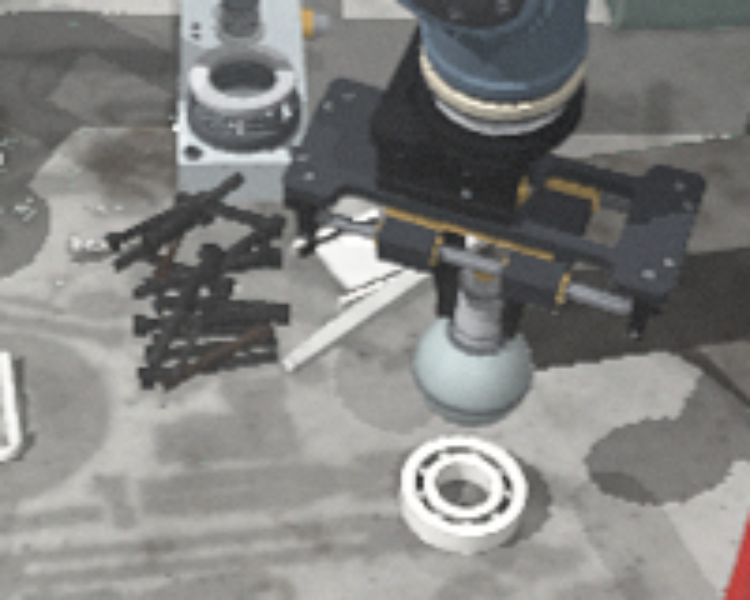

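Neck gripped, ball hanging upright above the bearing. Lift higher, then carry over.

Call:
send_rows([
  {"tx": 0.7, "ty": 0, "tz": -4, "rx": 0, "ry": 0, "rz": 0},
  {"tx": 1.3, "ty": 0, "tz": -7.5, "rx": 0, "ry": 0, "rz": 0},
  {"tx": 2, "ty": 0, "tz": -11, "rx": 0, "ry": 0, "rz": 0},
  {"tx": 1.1, "ty": -2, "tz": -12.5, "rx": 0, "ry": 0, "rz": 0},
  {"tx": 0, "ty": -4.5, "tz": -12.5, "rx": 0, "ry": 0, "rz": 0},
])

```text
time: 22.05
position: [0.5846, -0.257, 0.292]
tool_rot: [0.88, 0.467, 0.077, -0.034]
ft_force: [-0.2, -0.5, -2.1]
grip_width: 0.0254
```

```bash
python3 - <<'E'
from h import *
o,R=st()
for p in ([.56,-.1,.285],[.5682,.0689,.285],[.5682,.0689,.17]): print(100*R.T@(np.array(p)-o['position']))
E
```

```text
t 22.05 pos [ 0.5846 -0.257   0.292 ] z [ 0.104  0.133 -0.986] y [ 0.828 -0.561  0.012] F [-0.2 -0.5 -2.1] w 0.0254
[ 11.36136655 -10.84656363   2.52130797]
[ 25.61887142 -19.63482459   4.85251453]
[ 23.68194739 -19.77042739  16.18741361]
```

Call:
send_rows([
  {"tx": 2.5, "ty": -2.4, "tz": 0.4, "rx": 0, "ry": 0, "rz": 0},
  {"tx": 5.2, "ty": -4.8, "tz": 0.9, "rx": 0, "ry": 0, "rz": 0},
  {"tx": 8, "ty": -7.2, "tz": 1.5, "rx": 0, "ry": 0, "rz": 0},
  {"tx": 11, "ty": -9.6, "tz": 2.1, "rx": 0, "ry": 0, "rz": 0},
  {"tx": 14, "ty": -11.8, "tz": 2.7, "rx": 0, "ry": 0, "rz": 0},
])

```text
time: 22.47
position: [0.5622, -0.0689, 0.2834]
tool_rot: [0.881, 0.466, 0.074, -0.041]
ft_force: [0.0, 0.4, -2.4]
grip_width: 0.0249
```

```bash
python3 - <<'E'
from h import *
o,R=st()
for p in ([.5682,.0689,.285],[.5682,.0689,.20]): print(100*R.T@(np.array(p)-o['position']))
E
```

```text
t 22.47 pos [ 0.5622 -0.0689  0.2834] z [ 0.092  0.141 -0.986] y [ 0.827 -0.562 -0.003] F [ 0.   0.4 -2.4] w 0.0249
[11.58262543 -7.25145048  1.84408017]
[10.14917997 -7.2273147  10.22230502]
```

Call:
send_rows([
  {"tx": 3, "ty": -1.9, "tz": 0.5, "rx": 0, "ry": 0, "rz": 0},
  {"tx": 6, "ty": -3.8, "tz": 1, "rx": 0, "ry": 0, "rz": 0},
  {"tx": 9, "ty": -5.6, "tz": 2.5, "rx": 0, "ry": 0, "rz": 0},
  {"tx": 10.8, "ty": -7.2, "tz": 5, "rx": 0, "ry": 0, "rz": 0},
  {"tx": 10.4, "ty": -7.2, "tz": 8, "rx": 0, "ry": 0, "rz": 0},
])

```text
time: 22.88
position: [0.5694, 0.071, 0.2244]
tool_rot: [0.879, 0.469, 0.077, -0.04]
ft_force: [-0.5, -0.4, -4.5]
grip_width: 0.0252
```

Call:
send_rows([
  {"tx": -0.3, "ty": 0, "tz": 2, "rx": 0, "ry": 0, "rz": 0},
  {"tx": -0.3, "ty": 0, "tz": 2, "rx": 0, "ry": 0, "rz": 0},
  {"tx": -0.3, "ty": 0, "tz": 2, "rx": 0, "ry": 0, "rz": 0},
  {"tx": -0.3, "ty": 0, "tz": 2, "rx": 0, "ry": 0, "rz": 0},
])

```text
time: 23.22
position: [0.5706, 0.0656, 0.2037]
tool_rot: [0.88, 0.466, 0.076, -0.039]
ft_force: [0.6, 0.1, -3.1]
grip_width: 0.0251
```

```bash
python3 - <<'E'
from h import *
import pickle
o,R=st()
print(100*R.T@(np.array([.5682,.0689,.14])-o['position']))
o=robot.get_obs();c=robot.camera('wrist');save(c['color'],'w13.png');pickle.dump((o,c),open('w13.pkl','wb'))
for l,z in(('ball_centre',o['position'][2]-.0397),('cradle_top',.074),('neck_grip',o['position'][2]+.015)):
    for r in robot.tip_of(l,'wrist')[:2]: print('wrist',l,np.round(r['xy']),round(r['p'],2),atz(c,r['xy'],z,o))
z0=o['position'][2]
for n in('side','top'):
    s=robot.camera(n);save(cv2.resize(s['color'][80:260,230:430] if n=='side' else s['color'][140:300,180:380],(750,600)),n+'13.png');pickle.dump(s,open(n+'13.pkl','wb'))
    P=cloud(s)
    for r in robot.outline_of('accumulator',n)[:1]:
        q=P[r['pixels']]; 
        q=q[(q[:,2]>.1)&(q[:,2]<z0-.03)&(np.hypot(q[:,0]-.567,q[:,1]-.067)<.045)]
        if len(q)>20:
            # sphere fit with known radius
            from scipy.optimize import least_squares
            f=least_squares(lambda p:np.linalg.norm(q-p,axis=1)-.032,[.567,.067,z0-.04],loss='soft_l1',f_scale=.001)
            print(n,len(q),'ball',f.x,np.sqrt(np.mean(f.fun**2)))
    for r in robot.tip_of('ball_centre',n)[:1]: print(n,r['xy'],r['p'],atz(s,r['xy'],z0-.0397))
    for r in robot.tip_of('cradle_top',n)[:1]: print(n,'ct',r['xy'],r['p'],atz(s,r['xy'],.074))
E
```

```text
t 23.22 pos [0.5706 0.0656 0.2037] z [ 0.096  0.14  -0.985] y [ 0.827 -0.562  0.001] F [ 0.6  0.1 -3.1] w 0.0251
[-0.94609781 -0.39380726  6.29669147]
wrist neck_grip [321. 322.] 0.81 [0.56881214 0.06345736 0.21866383]
side 202 ball [0.56905968 0.06229284 0.16259142] 0.001436045303335635
side [327.3, 171.5] 0.73 [0.57278998 0.06076521 0.16396383]
side ct [324.6, 199.4] 0.61 [0.56719858 0.06463364 0.074     ]
top [276.8, 214.8] 0.6 [0.58647883 0.05972781 0.16396383]
```

View pics/side13.png

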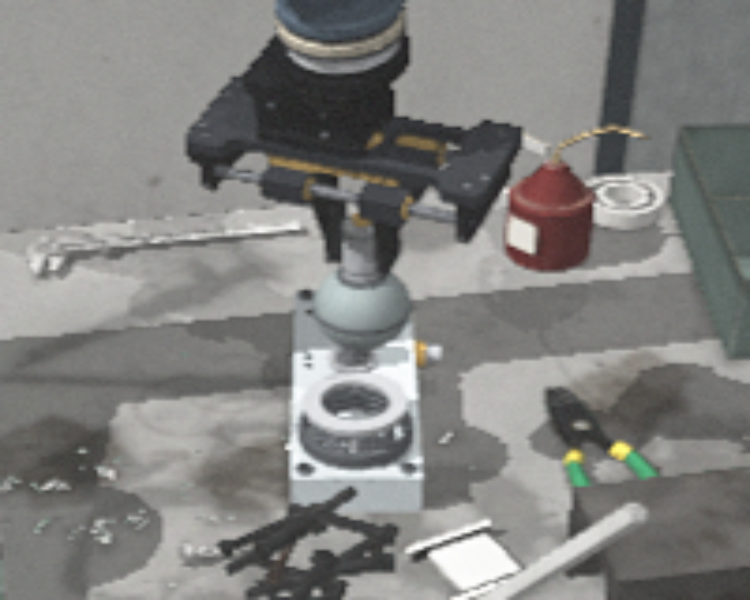

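View pics/w13.png

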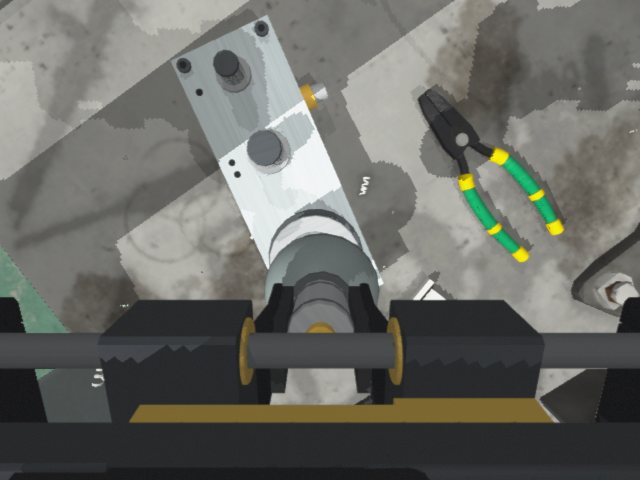

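```bash
python3 - <<'E'
from h import *
import pickle
from scipy.optimize import least_squares
o,c=pickle.load(open('w13.pkl','rb'));P=cloud(c,o)
u,v=np.meshgrid(range(640),range(480))
m=(v>235)&(v<300)&(u>265)&(u<380)&(np.linalg.norm(P-[.5687,.0635,.164],axis=-1)<.036)&(np.linalg.norm(P-[.5687,.0635,.164],axis=-1)>.028)
q=P[m];f=least_squares(lambda p:np.linalg.norm(q-p,axis=1)-.032,[.5687,.0635,.164],loss='soft_l1',f_scale=.001)
print(len(q),f.x,np.abs(f.fun).mean())
r=(np.abs(P[...,2]-.0735)<.003)&(np.hypot(P[...,0]-.5665,P[...,1]-.067)<.042); q=P[r]
g=least_squares(lambda p:np.where(np.hypot(q[:,0]-p[0],q[:,1]-p[1])>.037,np.hypot(q[:,0]-p[0],q[:,1]-p[1])-.037,0),[.566,.067]);print(len(q),q.max(0),g.x)
o,R=st();print(100*R.T@(np.array([.5682,.0689,.15])-o['position']))
E
```

```text
4701 [0.56862039 0.06272816 0.16354523] 0.0005139116443172507
1391 [0.60248513 0.1039994  0.07620988] [0.56601928 0.06755626]
t 23.82 pos [0.5698 0.0659 0.2029] z [ 0.095  0.14  -0.986] y [ 0.828 -0.561  0.   ] F [-0.3  0.3 -2.2] w 0.0249
[-0.74334548 -0.30243435  5.24379698]
```

Call:
send_rows([
  {"tx": 0.1, "ty": -0.35, "tz": 1.2, "rx": 0, "ry": 0, "rz": 0},
  {"tx": -0.2, "ty": -0.35, "tz": 2.8, "rx": 0, "ry": 0, "rz": 0},
  {"tx": -0.5, "ty": -0.35, "tz": 4.2, "rx": 0, "ry": 0, "rz": 0},
  {"tx": -0.7, "ty": -0.35, "tz": 5.4, "rx": 0, "ry": 0, "rz": 0},
  {"tx": -0.7, "ty": -0.35, "tz": 5.4, "rx": 0, "ry": 0, "rz": 0},
])

```text
time: 24.23
position: [0.5663, 0.07, 0.1461]
tool_rot: [0.881, 0.467, 0.073, -0.041]
ft_force: [-0.0, -0.3, -2.6]
grip_width: 0.025
```

Call:
send_rows([
  {"tx": 0, "ty": 0, "tz": 0, "rx": 0, "ry": 0, "rz": 0},
  {"tx": 0, "ty": 0, "tz": 0, "rx": 0, "ry": 0, "rz": 0},
])

```text
time: 24.4
position: [0.5689, 0.0697, 0.1491]
tool_rot: [0.88, 0.467, 0.076, -0.039]
ft_force: [0.7, -0.2, -3.1]
grip_width: 0.0252
```

```bash
python3 - <<'E'
from h import *
o,R=st();print(100*R.T@(np.array([.5682,.0699,.136])-o['position']))
E
```

```text
t 24.4 pos [0.5689 0.0697 0.1491] z [ 0.096  0.14  -0.985] y [ 0.828 -0.561  0.001] F [ 0.7 -0.2 -3.1] w 0.0252
[-0.24324473 -0.06863208  1.28429999]
```

Call:
send_rows([
  {"tx": -0.1, "ty": -0.05, "tz": 0.5, "rx": 0, "ry": 0, "rz": 0},
  {"tx": -0.15, "ty": -0.05, "tz": 0.9, "rx": 0, "ry": 0, "rz": 0},
  {"tx": -0.2, "ty": -0.05, "tz": 1.2, "rx": 0, "ry": 0, "rz": 0},
  {"tx": -0.25, "ty": -0.05, "tz": 1.5, "rx": 0, "ry": 0, "rz": 0},
  {"tx": -0.25, "ty": -0.05, "tz": 1.5, "rx": 0, "ry": 0, "rz": 0},
])

```text
time: 24.82
position: [0.5679, 0.07, 0.1335]
tool_rot: [0.88, 0.467, 0.075, -0.04]
ft_force: [-1.3, -0.3, 4.3]
grip_width: 0.0249
```

```bash
python3 - <<'E'
from h import *
o,R=st();print(100*R.T@(np.array([.5682,.0699,.1207])-o['position']))
E
```

```text
t 24.82 pos [0.5679 0.07   0.1335] z [ 0.095  0.14  -0.986] y [ 0.828 -0.561  0.   ] F [-1.3 -0.3  4.3] w 0.0249
[-0.20792159  0.02437057  1.26252225]
```

Call:
send_rows([
  {"tx": -0.05, "ty": 0, "tz": 0.4, "rx": 0, "ry": 0, "rz": 0},
  {"tx": -0.1, "ty": 0, "tz": 0.8, "rx": 0, "ry": 0, "rz": 0},
  {"tx": -0.2, "ty": 0, "tz": 1.1, "rx": 0, "ry": 0, "rz": 0},
  {"tx": -0.2, "ty": 0, "tz": 1.4, "rx": 0, "ry": 0, "rz": 0},
  {"tx": -0.2, "ty": 0, "tz": 1.4, "rx": 0, "ry": 0, "rz": 0},
], squeeze=55)

```text
time: 25.23
position: [0.5683, 0.0701, 0.1211]
tool_rot: [0.88, 0.467, 0.075, -0.039]
ft_force: [-5.0, -2.3, 13.0]
grip_width: 0.0247
```

```bash
python3 - <<'E'
from h import *
o,R=st()
E
```

```text
t 25.23 pos [0.5683 0.0701 0.1211] z [ 0.096  0.14  -0.986] y [ 0.828 -0.561  0.001] F [-5.  -2.3 13. ] w 0.0247
```

Call:
send_rows([
  {"tx": 0, "ty": 0, "tz": 0.15, "rx": 0, "ry": 0, "rz": 0},
  {"tx": 0, "ty": 0, "tz": 0.3, "rx": 0, "ry": 0, "rz": 0},
  {"tx": 0, "ty": 0, "tz": 0.3, "rx": 0, "ry": 0, "rz": 0},
  {"tx": 0, "ty": 0, "tz": 0.3, "rx": 0, "ry": 0, "rz": 0},
])

```text
time: 25.57
position: [0.5688, 0.0704, 0.1207]
tool_rot: [0.88, 0.467, 0.076, -0.039]
ft_force: [-10.0, -4.6, 28.9]
grip_width: 0.0252
```

```bash
python3 - <<'E'
from h import *
import pickle
from scipy.optimize import least_squares
o,R=st()
c=robot.camera('wrist');save(c['color'],'w14.png');P=cloud(c,o)
pb=np.array(o['position'])-[.002,.0029,.0402];print('pred',pb)
dd=np.linalg.norm(P-pb,axis=-1);u,v=np.meshgrid(range(640),range(480))
q=P[(dd<.036)&(dd>.028)&(v>200)&(v<300)&(P[...,2]>pb[2]+.003)]
f=least_squares(lambda p:np.linalg.norm(q-p,axis=1)-.032,pb,loss='soft_l1',f_scale=.001);print('wrist',len(q),f.x,np.abs(f.fun).mean())
d=np.hypot(P[...,0]-.5662,P[...,1]-.067);b=P[(d>.031)&(d<.0355)&(P[...,2]>.045)&(P[...,2]<.085)]
print('ring z wrist',len(b),np.percentile(b[:,2],[10,25,50,75,90]))
for n in('side','top'):
    s=robot.camera(n);save(cv2.resize(s['color'][80:260,230:430] if n=='side' else s['color'][140:300,180:380],(750,600)),n+'14.png')
    P=cloud(s);d=np.hypot(P[...,0]-.5662,P[...,1]-.067);b=P[(d>.031)&(d<.0355)&(P[...,2]>.045)&(P[...,2]<.085)]
    if len(b): print(n,'ring z',len(b),np.percentile(b[:,2],[10,25,50,75,90]))
    dd=np.linalg.norm(P-pb,axis=-1);q=P[(dd<.037)&(dd>.027)&(P[...,2]>pb[2]-.01)&(P[...,2]<pb[2]+.027)]
    if len(q)>30:
        f=least_squares(lambda p:np.linalg.norm(q-p,axis=1)-.032,pb,loss='soft_l1',f_scale=.001);print(n,len(q),f.x)
st()
E
```

```text
t 25.57 pos [0.5688 0.0704 0.1207] z [ 0.098  0.14  -0.985] y [ 0.828 -0.56   0.003] F [-10.   -4.6  28.9] w 0.0252
pred [0.56676071 0.0674689  0.08048605]
wrist 4362 [0.56623661 0.06707476 0.08087123] 0.0005364635292215648
ring z wrist 1184 [0.05889354 0.05938293 0.0601426  0.08162414 0.0828002 ]
side ring z 131 [0.05747595 0.05878916 0.07272319 0.07886436 0.0822005 ]
side 364 [0.56660428 0.06692212 0.07928041]
t 25.72 pos [0.5687 0.0704 0.1207] z [ 0.098  0.14  -0.985] y [ 0.828 -0.56   0.003] F [-8.7 -4.5 28.5] w 0.0249
```

View pics/side14.png

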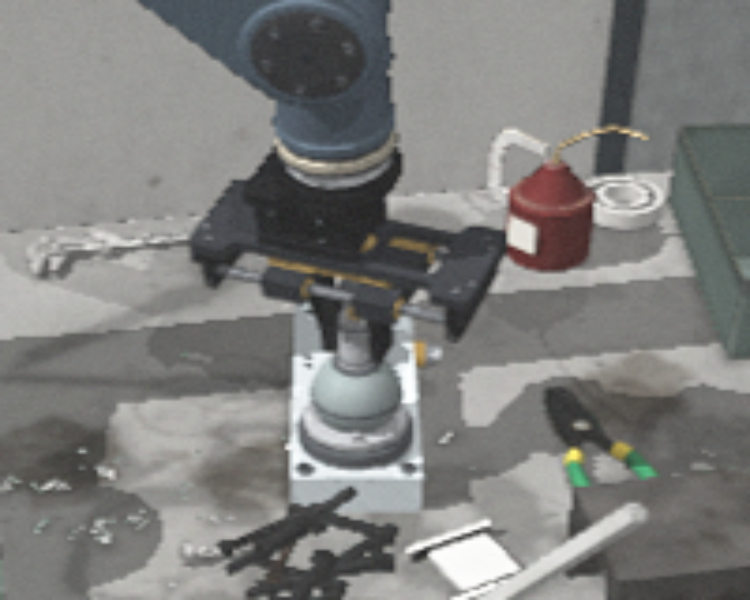

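View pics/w14.png

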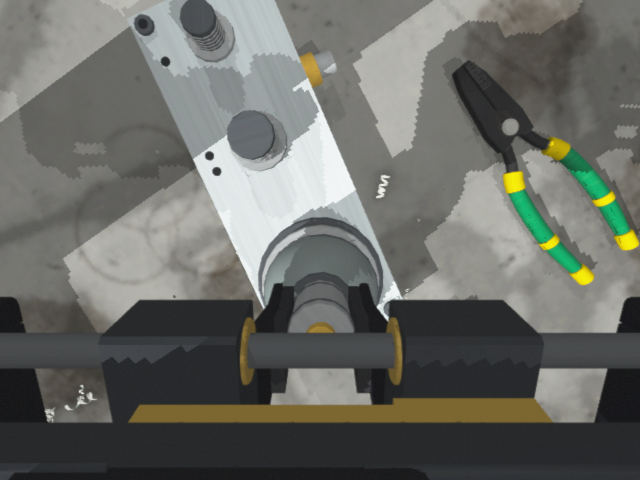

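The ring is at 60 mm (full 14 mm travel), the ball is centred and upright, and the force is steady. I'll hold briefly, then hand in.

Call:
send_rows([
  {"tx": 0, "ty": 0, "tz": 0, "rx": 0, "ry": 0, "rz": 0},
  {"tx": 0, "ty": 0, "tz": 0, "rx": 0, "ry": 0, "rz": 0},
  {"tx": 0, "ty": 0, "tz": 0, "rx": 0, "ry": 0, "rz": 0},
  {"tx": 0, "ty": 0, "tz": 0, "rx": 0, "ry": 0, "rz": 0},
])

```text
time: 26.05
position: [0.5687, 0.0704, 0.1207]
tool_rot: [0.88, 0.467, 0.076, -0.039]
ft_force: [-9.4, -4.1, 29.0]
grip_width: 0.0248
```

```bash
python3 - <<'E'
from h import *
st()
robot.hand_in()
st()
E
```

```text
t 26.05 pos [0.5687 0.0704 0.1207] z [ 0.098  0.14  -0.985] y [ 0.828 -0.56   0.003] F [-9.4 -4.1 29. ] w 0.0248
the job is handed in; nothing more can be done
the job is handed in; nothing more can be done
```

The job is handed in at 26.05 s. The slim plug is in port 1 and the thick plug in port 2, both let go. The arm is still gripping the accumulator by its neck (commanded grip 55 N) and pressing its ball down in the sprung ring.

**Last checks:**
- **Plugs:** both heads stand 31.0 mm and both flanges 5.0 mm above the block face, so both are fully home. This was measured before I fetched the accumulator; they still looked seated in the final wrist picture.
- **Ring:** its top is at 60 mm, which is the full 14 mm of travel.
- **Ball:** fitted in the wrist camera at (0.5662, 0.0671, 0.081), under 1 mm off the ring centre. It stands upright in the pictures.
- **Wrist force:** steady at about 29 N upward, with about 10 N sideways.

**Not measured or disagreeing:**
- The side camera put the ball 1.6 mm lower than the wrist camera did. Its ring-height reading was mixed because the ball hides part of the ring.
- I did not measure the accumulator's tilt.
- I did not measure the bearing cradle half again at the end. No move went near it at bench height.
- I gripped the accumulator with the gripper leaning 0.17 rad to clear the vise jaw, and kept that lean to the end so the accumulator stayed upright.

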